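Set the gauge blades under the thickness gauges

TASK

Put every gauge blade on the bench into a thickness gauge of its own (any gauge will do): with the gauge's foot raised far enough, slide the blade in tip first, flat on the bed, straight and in the middle of the gap, until the dark line across it is level with the front edge of the bridge bar (tip 50 mm in), then lower the foot gently by its knob until it rests on the blade, and leave it so. Leave the foot of any empty gauge raised fully up, and leave the can, the wrench and the silver bar where they are.

Things in the scene. Friction and masses are not known exactly. Their poses are not given: they have to be found in the camera images.
- blade1: gauge blade (2 or 3 present, alike, 0.15 to 0.31 kg): flat steel leaf 140 (x) x 34 (y) x 6 mm with a dark wooden grip block standing on it; origin at the centre of the leaf's underside, x towards the free tip (x = +70), z up. Grip block: centred at x = -30, 44 long, 14 wide (y), z = 6 to 46. A dark line runs across the leaf's top at x = +20, 50 mm from the tip
- blade1_line (a point): middle of the dark line of blade1, taken at the leaf's underside (x = +20, z = 0 of the blade)
- blade2: gauge blade (2 or 3 present, alike, 0.15 to 0.31 kg): flat steel leaf 140 (x) x 34 (y) x 6 mm with a dark wooden grip block standing on it; origin at the centre of the leaf's underside, x towards the free tip (x = +70), z up. Grip block: centred at x = -30, 44 long, 14 wide (y), z = 6 to 46. A dark line runs across the leaf's top at x = +20, 50 mm from the tip
- blade2_line (a point): middle of the dark line of blade2, taken at the leaf's underside (x = +20, z = 0 of the blade)
- blade3: gauge blade (2 or 3 present, alike, 0.15 to 0.31 kg): flat steel leaf 140 (x) x 34 (y) x 6 mm with a dark wooden grip block standing on it; origin at the centre of the leaf's underside, x towards the free tip (x = +70), z up. Grip block: centred at x = -30, 44 long, 14 wide (y), z = 6 to 46. A dark line runs across the leaf's top at x = +20, 50 mm from the tip
- blade3_line (a point): middle of the dark line of blade3, taken at the leaf's underside (x = +20, z = 0 of the blade)
- gauge1: thickness gauge, fixed, all alike: grey bed 96 mm wide, x = -90 to +60, top at z = 20; over it a steel bridge bar x = -20 to +20, 90 wide, z = 43 to 61, on two posts 58 mm apart. A vertical slide passes through the bar's middle: brass foot below, knob on top. Origin under the slide's axis at bench height; x is the way a blade goes in, from the long side of the bed; z up
- gauge1_mouth (a point): middle of the front edge of gauge1's bridge bar projected down on the bed's top (x = -20, z = 20 of the gauge); axes as the gauge's
- slide1 (a joint): gauge1's slide, m: 0 fully up (foot 16 mm above the bed), grows downwards; foot meets a blade on the bed at 0.010, the bare bed at 0.016; starts at 0.005 to 0.012. Friction of 5 N holds it where left, about 2 N of weight and spring help it down: 3 N moves it down, 7 N up. Black knob on top: 26 mm across, 24 high, top 116 mm above the bench at 0
- slide1_knob (a point): centre of the top of the black knob of gauge1's slide; moves with the slide
- foot1: brass foot of gauge1, 30 x 30 x 6 mm, hangs under the slide on a light spring: once it rests on something the slide can go 7 mm further, the force growing from 0.7 N by 0.75 N per mm, and stays there. Origin on the slide's axis, 36 mm below the foot's underside
- gauge2: thickness gauge, fixed, all alike: grey bed 96 mm wide, x = -90 to +60, top at z = 20; over it a steel bridge bar x = -20 to +20, 90 wide, z = 43 to 61, on two posts 58 mm apart. A vertical slide passes through the bar's middle: brass foot below, knob on top. Origin under the slide's axis at bench height; x is the way a blade goes in, from the long side of the bed; z up
- gauge2_mouth (a point): middle of the front edge of gauge2's bridge bar projected down on the bed's top (x = -20, z = 20 of the gauge); axes as the gauge's
- slide2 (a joint): gauge2's slide, m: 0 fully up (foot 16 mm above the bed), grows downwards; foot meets a blade on the bed at 0.010, the bare bed at 0.016; starts at 0.005 to 0.012. Friction of 5 N holds it where left, about 2 N of weight and spring help it down: 3 N moves it down, 7 N up. Black knob on top: 26 mm across, 24 high, top 116 mm above the bench at 0
- slide2_knob (a point): centre of the top of the black knob of gauge2's slide; moves with the slide
- foot2: brass foot of gauge2, 30 x 30 x 6 mm, hangs under the slide on a light spring: once it rests on something the slide can go 7 mm further, the force growing from 0.7 N by 0.75 N per mm, and stays there. Origin on the slide's axis, 36 mm below the foot's underside
- gauge3: thickness gauge, fixed, all alike: grey bed 96 mm wide, x = -90 to +60, top at z = 20; over it a steel bridge bar x = -20 to +20, 90 wide, z = 43 to 61, on two posts 58 mm apart. A vertical slide passes through the bar's middle: brass foot below, knob on top. Origin under the slide's axis at bench height; x is the way a blade goes in, from the long side of the bed; z up
- gauge3_mouth (a point): middle of the front edge of gauge3's bridge bar projected down on the bed's top (x = -20, z = 20 of the gauge); axes as the gauge's
- slide3 (a joint): gauge3's slide, m: 0 fully up (foot 16 mm above the bed), grows downwards; foot meets a blade on the bed at 0.010, the bare bed at 0.016; starts at 0.005 to 0.012. Friction of 5 N holds it where left, about 2 N of weight and spring help it down: 3 N moves it down, 7 N up. Black knob on top: 26 mm across, 24 high, top 116 mm above the bench at 0
- slide3_knob (a point): centre of the top of the black knob of gauge3's slide; moves with the slide
- foot3: brass foot of gauge3, 30 x 30 x 6 mm, hangs under the slide on a light spring: once it rests on something the slide can go 7 mm further, the force growing from 0.7 N by 0.75 N per mm, and stays there. Origin on the slide's axis, 36 mm below the foot's underside
- can: blue drinks can, 62 mm across, 115 high, upright; origin under its centre. A bystander
- ingot: silver-grey bar 100 x 40 x 18 mm lying on the bench; origin under its middle. A bystander
- wrench: steel wrench lying on the bench; origin under its middle. A bystander
Not all that is in view belongs to the job. What is shaped like the blade1 but pink or turquoise is not meant.

How it is judged (in metres and radians):
At the end, for the whole second after the job is handed in: Each blade at rest on a gauge bed (height within 4 mm), line within 6 mm of the bar's front edge and 9 mm of the middle, straight within 0.16 rad, that gauge's foot resting on it (over 0.3 N); the slide of an empty gauge at less than 0.003 m (up) (((x of blade1_line in the frame of gauge1_mouth between -0.006 and 0.006 m and y of blade1_line in the frame of gauge1_mouth between -0.009 and 0.009 m and z of blade1_line in the frame of gauge1_mouth between -0.004 and 0.004 m and angle between the x axis of blade1 and the x axis of gauge1, either way round below 0.16 rad and contact force between foot1 and blade1 above 0.3 N) or (x of blade1_line in the frame of gauge2_mouth between -0.006 and 0.006 m and y of blade1_line in the frame of gauge2_mouth between -0.009 and 0.009 m and z of blade1_line in the frame of gauge2_mouth between -0.004 and 0.004 m and angle between the x axis of blade1 and the x axis of gauge2, either way round below 0.16 rad and contact force between foot2 and blade1 above 0.3 N) or (x of blade1_line in the frame of gauge3_mouth between -0.006 and 0.006 m and y of blade1_line in the frame of gauge3_mouth between -0.009 and 0.009 m and z of blade1_line in the frame of gauge3_mouth between -0.004 and 0.004 m and angle between the x axis of blade1 and the x axis of gauge3, either way round below 0.16 rad and contact force between foot3 and blade1 above 0.3 N)) and ((x of blade2_line in the frame of gauge1_mouth between -0.006 and 0.006 m and y of blade2_line in the frame of gauge1_mouth between -0.009 and 0.009 m and z of blade2_line in the frame of gauge1_mouth between -0.004 and 0.004 m and angle between the x axis of blade2 and the x axis of gauge1, either way round below 0.16 rad and contact force between foot1 and blade2 above 0.3 N) or (x of blade2_line in the frame of gauge2_mouth between -0.006 and 0.006 m and y of blade2_line in the frame of gauge2_mouth between -0.009 and 0.009 m and z of blade2_line in the frame of gauge2_mouth between -0.004 and 0.004 m and angle between the x axis of blade2 and the x axis of gauge2, either way round below 0.16 rad and contact force between foot2 and blade2 above 0.3 N) or (x of blade2_line in the frame of gauge3_mouth between -0.006 and 0.006 m and y of blade2_line in the frame of gauge3_mouth between -0.009 and 0.009 m and z of blade2_line in the frame of gauge3_mouth between -0.004 and 0.004 m and angle between the x axis of blade2 and the x axis of gauge3, either way round below 0.16 rad and contact force between foot3 and blade2 above 0.3 N)) and ((x of blade3_line in the frame of gauge1_mouth between -0.006 and 0.006 m and y of blade3_line in the frame of gauge1_mouth between -0.009 and 0.009 m and z of blade3_line in the frame of gauge1_mouth between -0.004 and 0.004 m and angle between the x axis of blade3 and the x axis of gauge1, either way round below 0.16 rad and contact force between foot1 and blade3 above 0.3 N) or (x of blade3_line in the frame of gauge2_mouth between -0.006 and 0.006 m and y of blade3_line in the frame of gauge2_mouth between -0.009 and 0.009 m and z of blade3_line in the frame of gauge2_mouth between -0.004 and 0.004 m and angle between the x axis of blade3 and the x axis of gauge2, either way round below 0.16 rad and contact force between foot2 and blade3 above 0.3 N) or (x of blade3_line in the frame of gauge3_mouth between -0.006 and 0.006 m and y of blade3_line in the frame of gauge3_mouth between -0.009 and 0.009 m and z of blade3_line in the frame of gauge3_mouth between -0.004 and 0.004 m and angle between the x axis of blade3 and the x axis of gauge3, either way round below 0.16 rad and contact force between foot3 and blade3 above 0.3 N)) and linear speed of each of blade1, blade2, blade3 below 0.02 m/s and (value of joint slide1 below 0.003 m or contact force between foot1 and blade1 above 0.3 N or contact force between foot1 and blade2 above 0.3 N or contact force between foot1 and blade3 above 0.3 N) and (value of joint slide2 below 0.003 m or contact force between foot2 and blade1 above 0.3 N or contact force between foot2 and blade2 above 0.3 N or contact force between foot2 and blade3 above 0.3 N) and (value of joint slide3 below 0.003 m or contact force between foot3 and blade1 above 0.3 N or contact force between foot3 and blade2 above 0.3 N or contact force between foot3 and blade3 above 0.3 N)); the robot touches nothing.
It fails at once if a gauge foot is pressed on a blade with more than 12 N (contact force between any of foot1, foot2, foot3 and blade1 above 12 N or contact force between any of foot1, foot2, foot3 and blade2 above 12 N or contact force between any of foot1, foot2, foot3 and blade3 above 12 N).
It fails at once if the can, wrench or silver bar is shoved more than 4 cm from its place (distance of any of can, wrench, ingot from where it was at the start of the episode above 0.04 m).
It fails at once if the can is tipped over (angle between can's own z axis and vertical above 0.5 rad).
Of blade1, blade2, blade3 only 2 to 3 are there at a start; the rules pass over those that are not, and their reading is None.
At some moment in a run one of blade1, blade2, blade3 may be knocked a few centimetres aside while the robot is not near it.
Once in a run the grip may slacken for a moment while it holds something.
It also fails if it takes over 210 s, if anything falls off the work surface, if the arm or the gripper's body presses on something with over 40 N, if the wrist force passes 120 N, or if a joint passes its speed limit or range.

ROBOT

A 7-joint arm with a two-finger parallel gripper is mounted at the origin on the work surface. World frame = base frame: x ahead of the robot, y to its left, z up, the work surface at z = 0. Lengths are in m, angles in degrees, forces in N, time in s.
With the tool pointing down it reaches from about 0.425 to 0.95 m from the base axis. Payload 16.7 kg.
Tool frame: the origin (TCP) lies at the very end of the fingers, on their centre line; the grasp point (between the pads) lies 19 mm behind it; z points along the fingers, y is the line along which they close (so a half turn about z gives the same grasp; the last joint's range is limited). The gripper opens to 94 mm and grips with 3 to 60 N. Pads are 16 mm wide; open, the fingers measure 119 mm over their backs; the gripper's body (75 mm by 177 mm) begins 78 mm behind the grasp point.
Start: joints at [56.522, 24.414, 4.234, 92.017, -1.954, 63.644, -3.845], TCP at [0.284, -0.612, 0.166] pointing down, gripper open.
Joint ranges: [-163.25, 163.25], [-28.42, 122.38], [-70.27, 78.77], [12.13, 141.07], [-58.53, 238.53], [9.26, 117.41], [-156.51, 156.51]. Speed limits (degrees/s): [108.29, 108.29, 136.94, 136.94, 172.46, 172.46, 172.46].

INTERFACE

Orientations are given as a 3x3 rotation matrix whose columns are the frame's x, y, z axes.
In Python, from plant import manip, optics gives the robot as it stands. The module is installed in compiled form; this text tells all that it offers.
- The arm moves only by the tool drive_tool, never from a script. Its argument "rows" is a list of rows, each a list of 2 entries, a list of its own where there are three numbers: the shift along the tool's x, y, z normalised to -1 to 1, where 1 is 15 cm, then the turn about the tool's z normalised to -1 to 1, where 1 is 180 degrees. A call has exactly 10 rows; each row is the pose to reach, as a shift and turn from the pose commanded when the call began, along the tool's axes at that moment, turning the shorter way round; what a row does not reach only later rows make up. A row lasts 1/8 s, in which the tool goes at most 62.5 mm and 10.7 degrees, less where a joint would pass 70% of its speed; a pose out of reach is approached as far as the arm can. A call with a number of a shift or a turn outside -1 to 1 is refused whole. A call with a gripper value outside its range is refused whole. "hand" is the closure, from -1 (fully open) to 1 (shut), set as the call begins (left out, the last holds). The fingers move at their own pace and stop on an object; "newtons" is the grip in N (left out, the last holds). Time passes only in rows, so rows that repeat a pose let the fingers close, or fill a call up. It gives the time, the measured TCP pose, the force, the opening and the grip force at its end, in the units of the state.
- manip.sense(): the state, without advancing time (a new reading comes with each control period).
- optics.read_camera(name): name is "scene" or "top"; returns the picture (480x640x3 uint8, red, green, blue); there is no depth.
- optics.camera_model(name): a dict with "fx", "fy", "cx", "cy" (pixels), "cam_to_world" (4x4, takes a point from camera to world coordinates). Camera axes: x right, y down, z forward; pixel columns grow to the right and rows downward; lengths in m; the calibration is good to about 2 mm. A picture is of the moment at which its call begins. camera_model takes no time and is no camera call.
- manip.hand_in(): hands the job in; it is judged then, once.
The state is a dict: "time": time; "q": joint angles; "qvel": joint speeds; "joint_efforts": joint torques, N m; "position": TCP position; "orientation": TCP orientation; "force": force on the tool from outside, world axes, zero at the start; "ft_torque": the same for the moment, N m; "gripper_width": finger opening in m; "grasp_force": force on a finger pad.
Only numpy, scipy, OpenCV 4.12 (cv2) and the standard library are available. Lean on these libraries where they do the work, as an engineer would, in place of code of your own. Each camera call takes 0.05 s, during which the arm holds its last target. There are 200 camera calls.

## Working session

There is one attempt and no reset: what is moved stays moved. The work goes in short steps, Python scripts to look and compute and a tool call to move; the robot and the scene stay as the last step left them, time stands still between calls to the robot, and variables do not carry over. Pictures are saved under pics/ and viewed, at most 14 in all, crops included, and the job is handed in when it is done.

Besides the shell and the picture viewer there is one more tool, called after "Emit:" as name([rows], argument=value, ...), one row to a line, values as JSON. drive_tool: Moves the arm, as the interface text tells. Its arguments: {"type":"object","properties":{"rows":{"type":"array","items":{"type":"array"}},"hand":{"type":"number"},"newtons":{"type":"number"}},"required":["rows"]}

```bash
mkdir -p pics
python3 - <<'E'
from plant import manip, optics
import cv2,numpy as np
s=manip.sense();print({k:np.round(v,3).tolist() for k,v in s.items()})
for n in("scene","top"):
    im=optics.read_camera(n);cv2.imwrite(f"pics/{n}0.png",im[:,:,::-1])
    c=optics.camera_model(n);print(n,c["fx"],c["fy"],c["cx"],c["cy"],np.round(c["cam_to_world"],4).tolist())
E
```

```text
{'time': 0.0, 'q': [56.523, 24.452, 4.232, 92.053, -1.953, 63.645, -3.844], 'qvel': [-0.049, 0.03, 0.011, 0.007, -0.007, 0.079, -0.023], 'joint_efforts': [-0.004, -93.583, 3.665, -45.418, -0.049, 0.021, 0.0], 'position': [0.284, -0.612, 0.165], 'orientation': [[0.907, 0.421, -0.001], [0.421, -0.907, 0.001], [-0.0, -0.001, -1.0]], 'force': [-0.274, -0.288, 0.254], 'ft_torque': [-0.031, 0.036, 0.018], 'grasp_force': 0.0, 'gripper_width': 0.094}
scene 452.9520491959397 452.9520491959397 319.30181655397837 242.04711297392475 [[-0.7053, 0.4483, -0.5491, 1.1826], [0.7089, 0.4441, -0.548, 0.6618], [-0.0018, -0.7758, -0.631, 0.8652], [0.0, 0.0, 0.0, 1.0]]
top 478.35401979509356 478.35401979509356 321.20724842993127 240.02898356803786 [[0.0116, -0.9851, 0.1717, 0.3213], [-0.9995, -0.0167, -0.0284, 0.0221], [0.0308, -0.1713, -0.9847, 1.131], [0.0, 0.0, 0.0, 1.0]]
```

View pictures.

View pics/top0.png

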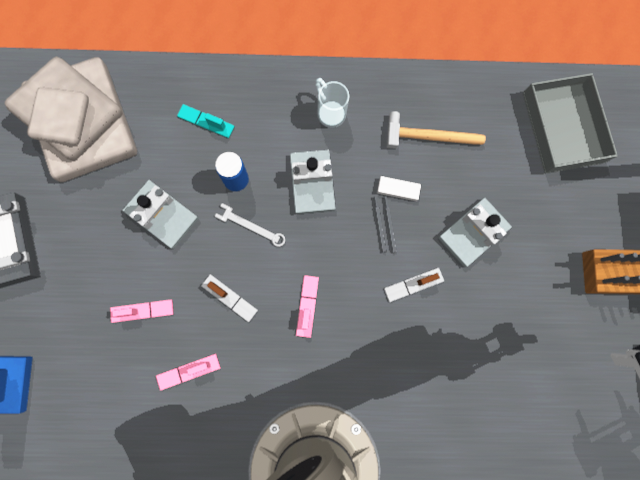

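View pics/scene0.png

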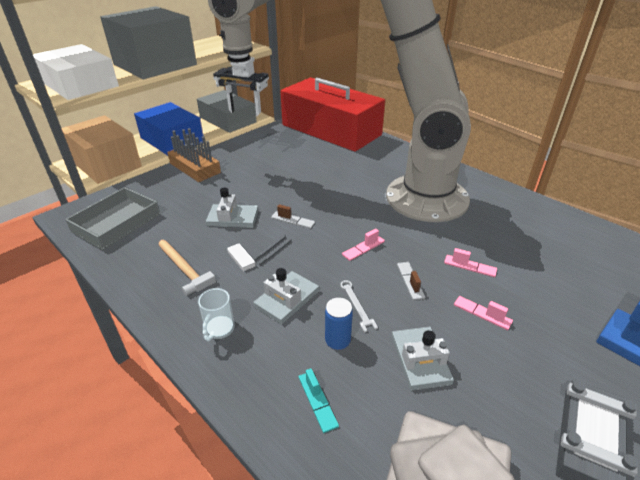

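```bash
cat > h.py <<'E'
import cv2,numpy as np
from plant import manip, optics
def snap(n,name=None):
    im=optics.read_camera(n)
    if name: cv2.imwrite(f"pics/{name}.png",im[:,:,::-1])
    return im
def ray(n,uv):
    c=optics.camera_model(n);T=np.array(c["cam_to_world"]);uv=np.atleast_2d(np.asarray(uv,float))
    d=np.c_[(uv[:,0]-c["cx"])/c["fx"],(uv[:,1]-c["cy"])/c["fy"],np.ones(len(uv))]@T[:3,:3].T
    return T[:3,3],d
def plane(n,uv,z):
    o,d=ray(n,uv);return o+d*((z-o[2])/d[:,2])[:,None]
def proj(n,P):
    c=optics.camera_model(n);T=np.array(c["cam_to_world"]);p=(np.atleast_2d(P)-T[:3,3])@T[:3,:3]
    return np.c_[c["fx"]*p[:,0]/p[:,2]+c["cx"],c["fy"]*p[:,1]/p[:,2]+c["cy"]]
def tri(u,v):
    A=[];b=[]
    for n,p in(("top",u),("scene",v)):
        o,d=ray(n,p);d=d[0]/np.linalg.norm(d[0]);M=np.eye(3)-np.outer(d,d);A.append(M);b.append(M@o)
    A=np.vstack(A);b=np.hstack(b);x=np.linalg.lstsq(A,b,rcond=None)[0];return x,np.linalg.norm(A@x-b)
E
python3 - <<'E'
import cv2,numpy as np
t=cv2.imread("pics/top0.png");s=cv2.imread("pics/scene0.png")
def c(im,x,y,w=88):  return cv2.resize(im[y-w//2:y+w//2,x-w//2:x+w//2],(264,264),interpolation=cv2.INTER_CUBIC)
m=np.vstack([np.hstack([c(t,160,212),c(t,313,180),c(t,476,231)]),np.hstack([c(t,229,298),c(t,414,285),c(s,424,350)])])
cv2.imwrite("pics/m0.png",m)
E
```

```text
(no output)
```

View pics/m0.png

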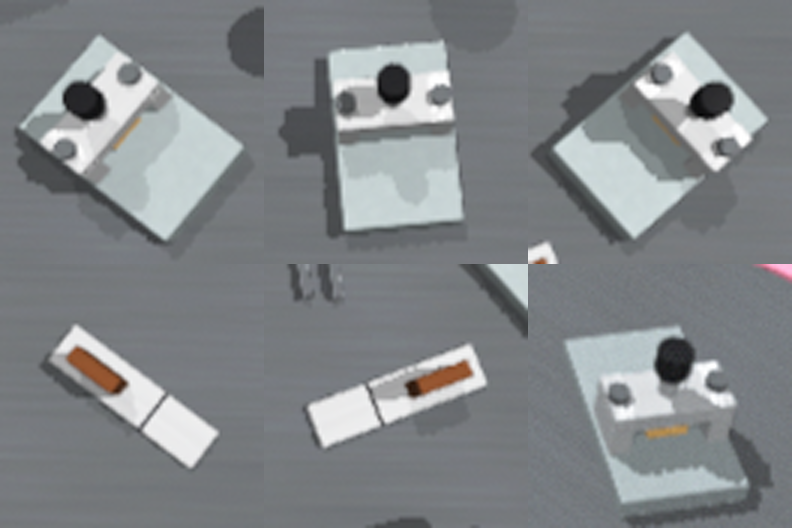

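The steel blades with brown grips are at (229,298) and (414,285). The lookalikes are pink at (141,311), (188,372) and (308,306), and turquoise at (206,121). The gauges are at (160,212), (313,180) and (476,231). The close crop confirms both blades have a dark line and a brown grip.

```bash
cat >> h.py <<'E'
def refine(im,pts,w=3):
    g=cv2.cvtColor(im,cv2.COLOR_RGB2GRAY)
    return cv2.cornerSubPix(g,np.float32(pts).reshape(-1,1,2),(w,w),(-1,-1),(3,40,.01)).reshape(-1,2)
def fit(P,M):
    """rigid 2D fit model M->P: x,y,yaw(deg), residuals mm"""
    P=P[:,:2];M=np.asarray(M,float);a=P-P.mean(0);b=M-M.mean(0)
    th=np.arctan2((b[:,0]*a[:,1]-b[:,1]*a[:,0]).sum(),(a*b).sum());R=np.array([[np.cos(th),-np.sin(th)],[np.sin(th),np.cos(th)]])
    t=P.mean(0)-R@M.mean(0);return t,np.degrees(th),(P-M@R.T-t)*1e3
BED=np.array([[.06,.048],[.06,-.048],[-.09,-.048],[-.09,.048]])
LEAF=np.array([[.07,.017],[.07,-.017],[-.07,-.017],[-.07,.017]])
E
python3 - <<'E'
from h import *
im=cv2.imread("pics/top0.png")[:,:,::-1].copy()
def m(o,l): return (np.array(l)+.5)/3-.5+np.array(o)
# order: far-left, far-right, near-right, near-left seen along gauge x (left=+y)
G={"L":m((116,168),[(17,128),(100,35),(243,147),(165,241)]),
"M":m((269,136),[(64,50),(180,41),(199,219),(80,231)]),
"R":m((432,187),[(160,32),(239,120),(105,241),(22,149)])}
B={"L":m((185,254),[(218,170),(194,204),(48,96),(75,60)]),
"R":m((370,241),[(58,183),(41,143),(209,80),(223,118)])}
for k,v in G.items():
    for p in(v,refine(im,v)):
        t,a,r=fit(plane("top",p,.02),BED);print("G",k,np.round(t,4),round(a,1),np.round(r,1).tolist(), "r",round(float(np.hypot(*t)),3),"dir",round(float(np.degrees(np.arctan2(t[1],t[0])))))
for k,v in B.items():
    for p in(v,refine(im,v)):
        t,a,r=fit(plane("top",p,.006),LEAF);print("B",k,np.round(t,4),round(a,1),np.round(r,1).tolist())
# knobs: dark blobs in both views
for n,f,rs in(("top","top0",[(144,201),(312,164),(492,220)]),("scene","scene0",[(429,338),(281,274),(224,193)])):
    g=cv2.imread(f"pics/{f}.png").max(2)
    for c in rs:
        x,y=c;w=g[y-14:y+14,x-14:x+14]<55;k,l,s,ce=cv2.connectedComponentsWithStats(w.astype(np.uint8));i=1+s[1:,4].argmax()
        print(n,c,s[i],(ce[i]+[x-14,y-14]).round(1))
E
```

```text
G L [0.5812 0.3843] 53.4 [[-0.5, 0.3], [-0.6, -1.3], [-0.1, 1.2], [1.2, -0.2]] r 0.697 dir 33
G L [0.5816 0.3847] 53.5 [[-0.5, -0.5], [-0.5, -0.6], [-0.2, 0.9], [1.3, 0.3]] r 0.697 dir 33
G M [0.6753 0.015 ] 6.3 [[0.4, -0.8], [-0.3, 0.6], [0.5, 0.6], [-0.6, -0.4]] r 0.675 dir 1
G M [0.6745 0.0158] 7.0 [[-3.4, -1.7], [1.0, 0.2], [0.7, 1.7], [1.7, -0.3]] r 0.675 dir 1
G R [ 0.5515 -0.3902] -49.1 [[-0.4, -1.3], [0.8, 1.0], [-0.1, -0.2], [-0.3, 0.5]] r 0.676 dir -35
G R [ 0.5527 -0.3904] -49.1 [[-1.2, 0.4], [0.1, 0.8], [0.9, -0.2], [0.2, -1.0]] r 0.677 dir -35
B L [0.3776 0.2023] -125.5 [[-1.3, 0.5], [0.2, -1.7], [0.2, 0.4], [0.9, 0.8]]
B L [0.378  0.2027] -125.8 [[-0.2, -0.3], [0.1, 0.4], [-0.3, -0.6], [0.3, 0.5]]
B R [ 0.415  -0.2312] 111.4 [[-0.3, 1.1], [-0.9, 1.7], [-0.2, -2.5], [1.4, -0.3]]
B R [ 0.4149 -0.231 ] 111.6 [[0.0, 0.1], [-0.0, 0.0], [0.0, -0.0], [0.0, -0.1]]
top (144, 201) [  7   9  14  12 119] [143.5 201.3]
top (312, 164) [  9   8  10  13 103] [311.6 163.8]
top (492, 220) [  8   9  14  11 113] [492.4 220.2]
scene (429, 338) [  8   7  12  14 129] [428.2 337.7]
scene (281, 274) [10  9  9 12 94] [280.8 274.3]
scene (224, 193) [11  9  8  9 57] [224.  192.2]
```

```bash
cat >> h.py <<'E'
def plan(x,y,z,yaw):
    s=manip.sense();R=np.array(s["orientation"]);p=np.array(s["position"])
    y0=np.degrees(np.arctan2(R[1,0],R[0,0]));d=R.T@(np.array([x,y,z])-p)/.15
    t=-((yaw-y0+180)%360-180)/180
    print("t",round(s["time"],2),"pos",p.round(4),"yaw",round(y0,1),"w",round(s["gripper_width"],4),"gf",round(s["grasp_force"],1),"F",np.round(s["force"],1),"q",np.round(s["q"],0).tolist())
    print("  shift",d.round(4).tolist(),"turn",round(t,4))
GA={"L":(np.array([.5814,.3845]),53.4),"M":(np.array([.675,.0153]),6.4),"R":(np.array([.5522,-.3903]),-49.1)}
def gp(k,x,y=0):
    o,a=GA[k];a=np.radians(a);return o+[x*np.cos(a)-y*np.sin(a),x*np.sin(a)+y*np.cos(a)]
E
python3 - <<'E'
from h import *
for k,a,b in(("L",(143.5,201.3),(428.2,337.7)),("M",(311.6,163.8),(280.8,274.3)),("R",(492.4,220.2),(224,192.2))):
    x,r=tri(a,b);print(k,x.round(4),round(r,4),GA[k])
x,y=gp("R",0);
for yw in(-49.1,130.9,40.9): plan(x,y,.2,yw)
E
```

```text
L [0.5806 0.3862 0.0965] 0.0025 (array([0.5814, 0.3845]), 53.4)
M [0.6735 0.0173 0.1001] 0.0023 (array([0.675 , 0.0153]), 6.4)
R [ 0.5513 -0.3877  0.0996] 0.0024 (array([ 0.5522, -0.3903]), -49.1)
t 0.1 pos [ 0.2841 -0.6118  0.1652] yaw 24.9 w 0.094 gf 0.0 F [-0.2  1.   0.4] q [57.0, 24.0, 4.0, 92.0, -2.0, 64.0, -4.0]
  shift [2.2429, -0.5868, -0.2313] turn 0.4112
t 0.1 pos [ 0.2841 -0.6118  0.1652] yaw 24.9 w 0.094 gf 0.0 F [-0.2  1.   0.4] q [57.0, 24.0, 4.0, 92.0, -2.0, 64.0, -4.0]
  shift [2.2429, -0.5868, -0.2313] turn -0.5888
t 0.1 pos [ 0.2841 -0.6118  0.1652] yaw 24.9 w 0.094 gf 0.0 F [-0.2  1.   0.4] q [57.0, 24.0, 4.0, 92.0, -2.0, 64.0, -4.0]
  shift [2.2429, -0.5868, -0.2313] turn -0.0888
```

Emit:
drive_tool([
  [[0.15, -0.04, -0.05], 0],
  [[0.3, -0.09, -0.1], 0],
  [[0.45, -0.13, -0.15], 0],
  [[0.6, -0.18, -0.2], 0],
  [[0.75, -0.22, -0.23], 0],
  [[0.9, -0.26, -0.23], 0],
  [[1, -0.3, -0.23], 0],
  [[1, -0.3, -0.23], 0],
  [[1, -0.3, -0.23], 0],
  [[1, -0.3, -0.23], 0],
], hand=-1, newtons=25)

```text
time: 1.35
position: [0.4005, -0.5089, 0.2003]
orientation: [[0.908, 0.42, -0.0], [0.42, -0.908, -0.0], [-0.0, -0.0, -1.0]]
force: [-0.3, -0.2, -0.8]
gripper_width: 0.0934
grasp_force: 0.0
```

Emit:
drive_tool([
  [[0.15, -0.04, 0], 0],
  [[0.3, -0.09, 0], 0],
  [[0.45, -0.13, 0], 0],
  [[0.6, -0.18, 0], 0],
  [[0.75, -0.22, 0], 0],
  [[0.9, -0.26, 0], -0.05],
  [[1, -0.29, 0], -0.0888],
  [[1, -0.29, 0], -0.0888],
  [[1, -0.29, 0], -0.0888],
  [[1, -0.29, 0], -0.0888],
])

```text
time: 2.6
position: [0.5183, -0.4065, 0.2004]
orientation: [[0.758, 0.652, -0.0], [0.652, -0.758, -0.0], [-0.0, 0.0, -1.0]]
force: [-0.3, 0.2, -0.1]
gripper_width: 0.0936
grasp_force: 0.0
```

```bash
python3 -c "
from h import *
plan(*gp('R',0),.086,40.9)"
```

```text
t 2.6 pos [ 0.5183 -0.4065  0.2004] yaw 40.7 w 0.0936 gf 0.0 F [-0.3  0.2 -0.1] q [36.0, 21.0, -5.0, 92.0, 2.0, 67.0, -18.0]
  shift [0.2418, 0.0656, 0.7627] turn -0.001
```

Emit:
drive_tool([
  [[0.12, 0.03, 0.05], 0],
  [[0.24, 0.0656, 0.1], 0],
  [[0.2418, 0.0656, 0.2], 0],
  [[0.2418, 0.0656, 0.35], 0],
  [[0.2418, 0.0656, 0.5], 0],
  [[0.2418, 0.0656, 0.6], 0],
  [[0.2418, 0.0656, 0.7], 0],
  [[0.2418, 0.0656, 0.75], 0],
  [[0.2418, 0.0656, 0.75], 0],
  [[0.2418, 0.0656, 0.75], 0],
])

```text
time: 3.85
position: [0.5533, -0.3895, 0.0885]
orientation: [[0.756, 0.655, 0.001], [0.655, -0.756, -0.0], [0.0, 0.001, -1.0]]
force: [-0.2, 0.6, -0.7]
gripper_width: 0.0942
grasp_force: 0.0
```

Emit:
drive_tool([
  [[0, 0, 0], 0],
  [[0, 0, 0], 0],
  [[0, 0, 0], 0],
  [[0, 0, 0], 0],
  [[0, 0, 0], 0],
  [[0, 0, 0], 0],
  [[0, 0, 0], 0],
  [[0, 0, 0], 0],
  [[0, 0, 0], 0],
  [[0, 0, 0], 0],
], hand=1, newtons=20)

```text
time: 5.1
position: [0.553, -0.3892, 0.0879]
orientation: [[0.756, 0.655, 0.0], [0.655, -0.756, 0.0], [0.0, -0.0, -1.0]]
force: [0.5, -0.1, 0.4]
gripper_width: 0.0009
grasp_force: 0.0
```

Run:
```python
from h import *
t=snap("top");s=snap("scene")
a=cv2.resize(t[170:290,416:536],(400,400),interpolation=3);b=cv2.resize(s[140:260,164:284],(400,400),interpolation=3)
cv2.imwrite("pics/r1.png",np.hstack([a,b])[:,:,::-1])
```

```text
(no output)
```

View pics/r1.png

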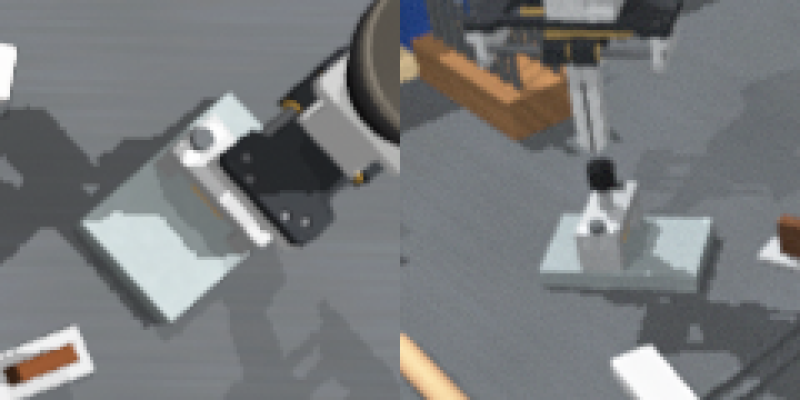

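Run:
```python
from h import *
p=manip.sense()["position"];print(p.round(4) if hasattr(p,'round') else p, proj("scene",p),proj("top",p))
for z in(.088,.11,.13): print(z,proj("scene",[*gp('R',0),z]).round(1),proj("top",[*gp('R',0),z]).round(1))
```

```text
[ 0.5529 -0.3892  0.0878] [[223.24265745 195.2134667 ]] [[490.4466745  221.09606587]]
0.088 [[223.2 194.9]] [[491.  221.4]]
0.11 [[222.3 188.9]] [[494.7 219.3]]
0.13 [[221.4 183.4]] [[498.3 217.4]]
```

Run:
```python
from h import *
s=snap("scene")
b=cv2.resize(s[155:211,194:250],(560,560),interpolation=cv2.INTER_NEAREST)
cv2.imwrite("pics/r2.png",b[:,:,::-1])
```

```text
(no output)
```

View pics/r2.png

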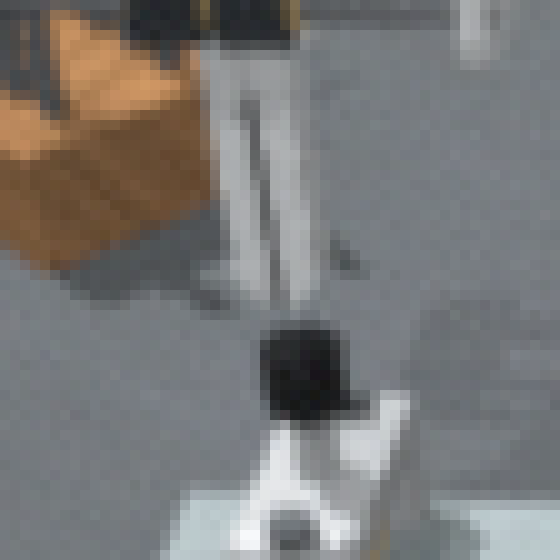

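Run:
```python
from h import *
y=np.array([.421,-.907,0])*.05;p=np.array([.284,-.612,.165])
for d in(0,.035): print(d,proj("scene",[p+y+[0,0,d],p-y+[0,0,d]]).round(1).tolist(),proj("top",[p+y+[0,0,d],p-y+[0,0,d]]).round(1).tolist())
s=manip.sense();p=s["position"]
print(plane("scene",(221.2,185.5),.088),proj("top",[[.553,-.389,.185],[.521,-.425,.185],[.553,-.389,.22]]).round(1))
s=cv2.imread("pics/scene0.png");cv2.imwrite("pics/s0c.png",cv2.resize(s[60:140,205:305],(800,640)[:2] if 0 else (700,560),interpolation=cv2.INTER_NEAREST))
```

```text
0 [[232.7, 122.1], [257.6, 126.1]] [[642.1, 335.3], [599.8, 356.2]]
0.035 [[231.5, 112.9], [256.7, 116.8]] [[654.5, 335.8], [610.8, 357.5]]
[[ 0.52408864 -0.44028758  0.088     ]] [[508.3 211.1]
 [526.5 226.7]
 [515.6 207.1]]
```

View pics/s0c.png

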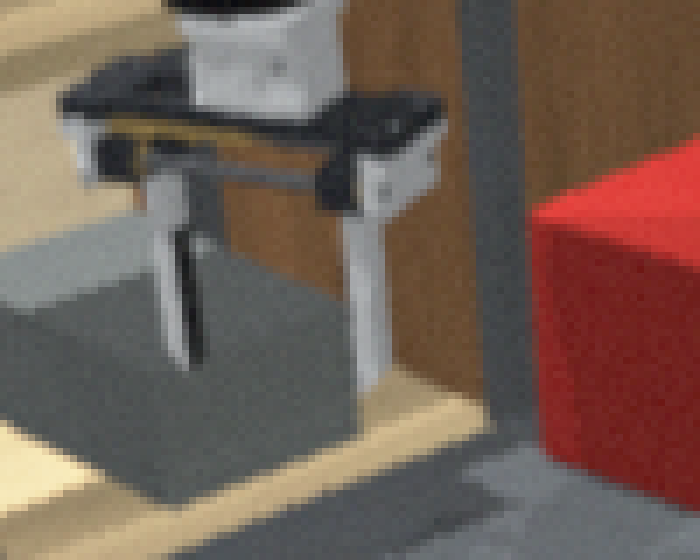

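The fingertips really end about 35 mm above the reported TCP. At the start pose, the scene view shows the tips at (231.7,112.6) and (257.6,115.7), which only fits z+35 mm, and the second picture agrees. I'll allow for this offset.

Emit:
drive_tool([
  [[0, 0, 0], 0],
  [[0, 0, 0], 0],
  [[0, 0, 0], 0],
  [[0, 0, 0], 0],
  [[0, 0, 0], 0],
  [[0, 0, 0.06], 0],
  [[0, 0, 0.12], 0],
  [[0, 0, 0.18], 0],
  [[0, 0, 0.23], 0],
  [[0, 0, 0.23], 0],
], hand=-0.2)

```text
time: 6.5
position: [0.5526, -0.389, 0.0525]
orientation: [[0.756, 0.655, -0.001], [0.655, -0.756, 0.001], [-0.0, -0.001, -1.0]]
force: [-0.4, 0.2, 0.6]
gripper_width: 0.0562
grasp_force: 0.0
```

Emit:
drive_tool([
  [[0, 0, 0], 0],
  [[0, 0, 0], 0],
  [[0, 0, 0], 0],
  [[0, 0, 0], 0],
  [[0, 0, 0], 0],
  [[0, 0, 0], 0],
  [[0, 0, 0], 0],
  [[0, 0, 0], 0],
  [[0, 0, 0], 0],
  [[0, 0, 0], 0],
], hand=1)

```text
time: 7.75
position: [0.5525, -0.3886, 0.0533]
orientation: [[0.756, 0.655, -0.001], [0.655, -0.756, 0.001], [-0.0, -0.001, -1.0]]
force: [-4.2, 4.1, 3.5]
gripper_width: 0.0256
grasp_force: 20.0
```

Emit:
drive_tool([
  [[0, 0, -0.01], 0],
  [[0, 0, -0.02], 0],
  [[0, 0, -0.03], 0],
  [[0, 0, -0.04], 0],
  [[0, 0, -0.05], 0],
  [[0, 0, -0.06], 0],
  [[0, 0, -0.07], 0],
  [[0, 0, -0.08], 0],
  [[0, 0, -0.09], 0],
  [[0, 0, -0.09], 0],
])

```text
time: 9.0
position: [0.552, -0.3889, 0.0658]
orientation: [[0.756, 0.655, -0.002], [0.655, -0.756, 0.001], [-0.001, -0.002, -1.0]]
force: [-2.0, 2.7, -25.0]
gripper_width: 0.0254
grasp_force: 20.0
```

Emit:
drive_tool([
  [[0, 0, 0], 0],
  [[0, 0, 0], 0],
  [[0, 0, 0], 0],
  [[0, 0, 0], 0],
  [[0, 0, -0.1], 0],
  [[0, 0, -0.2], 0],
  [[0, 0, -0.3], 0],
  [[0, 0, -0.3], 0],
  [[0, 0, -0.3], 0],
  [[0, 0, -0.3], 0],
], hand=-0.2)

```text
time: 10.25
position: [0.5526, -0.389, 0.1113]
orientation: [[0.756, 0.655, -0.001], [0.655, -0.756, 0.001], [-0.0, -0.001, -1.0]]
force: [-0.8, -0.2, 0.2]
gripper_width: 0.0563
grasp_force: 0.0
```

Emit:
drive_tool([
  [[0, 0, 0], 0],
  [[0, 0, 0], 0],
  [[0, 0, 0], 0],
  [[0, 0, 0], 0],
  [[0, 0, 0], 0],
  [[0, 0, 0], 0],
  [[0, 0, 0], 0],
  [[0, 0, 0], 0],
  [[0, 0, 0], 0],
  [[0, 0, 0], 0],
], hand=1)

```text
time: 11.5
position: [0.553, -0.3892, 0.1119]
orientation: [[0.756, 0.655, 0.0], [0.655, -0.756, 0.0], [0.0, 0.0, -1.0]]
force: [-0.2, -0.1, -1.3]
gripper_width: 0.0005
grasp_force: 0.0
```

Emit:
drive_tool([
  [[0, 0, 0.05], 0],
  [[0, 0, 0.1], 0],
  [[0, 0, 0.15], 0],
  [[0, 0, 0.18], 0],
  [[0, 0, 0.19], 0],
  [[0, 0, 0.195], 0],
  [[0, 0, 0.2], 0],
  [[0, 0, 0.205], 0],
  [[0, 0, 0.21], 0],
  [[0, 0, 0.212], 0],
])

```text
time: 12.75
position: [0.553, -0.3892, 0.0801]
orientation: [[0.756, 0.655, -0.0], [0.655, -0.756, 0.0], [0.0, -0.0, -1.0]]
force: [0.6, 0.4, 0.2]
gripper_width: 0.0008
grasp_force: 0.0
```

Emit:
drive_tool([
  [[0, 0, 0.001], 0],
  [[0, 0, 0.002], 0],
  [[0, 0, 0.003], 0],
  [[0, 0, 0.004], 0],
  [[0, 0, 0.005], 0],
  [[0, 0, 0.006], 0],
  [[0, 0, 0.007], 0],
  [[0, 0, 0.008], 0],
  [[0, 0, 0.009], 0],
  [[0, 0, 0.01], 0],
])

```text
time: 14.0
position: [0.553, -0.3892, 0.0786]
orientation: [[0.756, 0.655, 0.0], [0.655, -0.756, 0.0], [0.0, -0.0, -1.0]]
force: [-0.9, 0.1, -0.4]
gripper_width: 0.0004
grasp_force: 0.0
```

Emit:
drive_tool([
  [[0, 0, 0.001], 0],
  [[0, 0, 0.002], 0],
  [[0, 0, 0.003], 0],
  [[0, 0, 0.004], 0],
  [[0, 0, 0.005], 0],
  [[0, 0, 0.006], 0],
  [[0, 0, 0.007], 0],
  [[0, 0, 0.008], 0],
  [[0, 0, 0.009], 0],
  [[0, 0, 0.01], 0],
])

```text
time: 15.25
position: [0.553, -0.3892, 0.077]
orientation: [[0.756, 0.655, -0.0], [0.655, -0.756, 0.0], [0.0, -0.0, -1.0]]
force: [-0.8, 0.3, 0.9]
gripper_width: 0.0006
grasp_force: 0.0
```

Emit:
drive_tool([
  [[0, 0, 0.001], 0],
  [[0, 0, 0.002], 0],
  [[0, 0, 0.003], 0],
  [[0, 0, 0.004], 0],
  [[0, 0, 0.005], 0],
  [[0, 0, 0.006], 0],
  [[0, 0, 0.007], 0],
  [[0, 0, 0.008], 0],
  [[0, 0, 0.009], 0],
  [[0, 0, 0.01], 0],
])

```text
time: 16.5
position: [0.553, -0.3892, 0.0756]
orientation: [[0.756, 0.655, 0.0], [0.655, -0.756, 0.0], [0.0, -0.0, -1.0]]
force: [-1.2, 1.1, 2.9]
gripper_width: 0.0008
grasp_force: 1.5
```

```bash
cat >> h.py <<'E'
OFF=.039  # real fingertip z = sensed z + OFF
def blades(im,z=.006):
    hsv=cv2.cvtColor(im,cv2.COLOR_RGB2HSV);br=cv2.inRange(hsv,(3,90,40),(18,255,190));wh=cv2.inRange(hsv,(0,0,195),(180,40,255));out=[]
    n,l,st,ce=cv2.connectedComponentsWithStats(br)
    for i in range(1,n):
        if not(40<st[i,4]<400): continue
        c=ce[i];P=plane("top",c,.04)[0]
        if not(.25<P[0]<.8 and abs(P[1])<.55): continue
        loc=np.zeros_like(wh);cv2.circle(loc,tuple(int(v) for v in c.round()),36,255,-1)
        m=cv2.morphologyEx((wh|br)&loc,cv2.MORPH_CLOSE,np.ones((3,3)))
        n2,l2,s2,c2=cv2.connectedComponentsWithStats(m);j=l2[int(c[1]),int(c[0])]
        if j==0: j=1+s2[1:,4].argmax()
        pts=np.argwhere(l2==j)[:,::-1].astype(np.float32)
        rc=cv2.minAreaRect(pts);b=cv2.boxPoints(rc);b=refine(im,b)
        W=plane("top",b,z);g=plane("top",c,.03)[0]
        # order corners: tip-left, tip-right, rear-right, rear-left
        ctr=W.mean(0)[:2];e=W[1]-W[0];f=W[2]-W[1];ax=(e if np.linalg.norm(e)>np.linalg.norm(f) else f)[:2];ax/=np.linalg.norm(ax)
        if ax@(g[:2]-ctr)>0: ax=-ax
        lat=np.array([-ax[1],ax[0]]);q=np.c_[(W[:,:2]-ctr)@ax,(W[:,:2]-ctr)@lat];key=[(1,1),(1,-1),(-1,-1),(-1,1)]
        o=[int(np.argmax(q@np.array(k)*[1,1] if 0 else q[:,0]*k[0]+q[:,1]*k[1])) for k in key]
        t,a,r=fit(W[o],LEAF);gr=t-.03*np.array([np.cos(np.radians(a)),np.sin(np.radians(a))])
        out.append((t,a,gr,float(np.abs(r).max())));print("blade",t.round(4),"yaw",round(a,1),"grip",gr.round(4),"res",round(float(np.abs(r).max()),1),"px",c.round(1))
    return out
E
python3 - <<'E'
from h import *
b=blades(snap("top"))
for t,a,g,r in b:
    if g[1]<0: plan(*g,.1,a)
E
```

```text
blade [ 0.7774 -0.3019] yaw -95.1 grip [ 0.7801 -0.272 ] res 19.2 px [438.6 139.6]
blade [ 0.4401 -0.2237] yaw 116.4 grip [ 0.4534 -0.2506] res 10.4 px [420.2 269.1]
blade [0.3918 0.2212] yaw -125.0 grip [0.409  0.2458] res 21.2 px [216.7 289.2]
t 16.55 pos [ 0.553  -0.3892  0.0755] yaw 40.9 w 0.0005 gf 1.5 F [-0.9  0.7  3.5] q [33.0, 29.0, -5.0, 96.0, 3.0, 55.0, -22.0]
  shift [1.6561, 0.4005, -0.163] turn 0.7554
t 16.55 pos [ 0.553  -0.3892  0.0755] yaw 40.9 w 0.0005 gf 1.5 F [-0.9  0.7  3.5] q [33.0, 29.0, -5.0, 96.0, 3.0, 55.0, -22.0]
  shift [0.1033, -1.1334, -0.163] turn -0.4194
```

Emit:
drive_tool([
  [[0, 0, -0.1], 0],
  [[0, 0, -0.25], 0],
  [[0, 0, -0.4], 0],
  [[0, 0, -0.4], 0.02],
  [[0, 0, -0.4], 0.02],
  [[0, 0, -0.4], 0.02],
  [[0, 0, -0.4], 0],
  [[0, 0, -0.4], 0],
  [[0, 0, -0.4], 0],
  [[0, 0, -0.4], 0],
], hand=-1)

```text
time: 17.8
position: [0.5529, -0.3892, 0.1355]
orientation: [[0.756, 0.654, -0.0], [0.654, -0.756, 0.0], [0.0, -0.0, -1.0]]
force: [-0.5, -0.3, 0.2]
gripper_width: 0.0932
grasp_force: 0.0
```

```bash
sed -i 's/c.round()),36,/c.round()),50,/; s/(n2,l2|pts=np)/&/' h.py
python3 - <<'E'
from h import *
im=snap("top","t2");blades(im)
a=cv2.resize(im[230:310,360:460],(500,400),interpolation=3);cv2.imwrite("pics/b1.png",np.hstack([a,cv2.resize(im[270:330,190:265],(300,240),interpolation=3)[:,:,:] if 0 else a[:, :1]])[:,:,::-1])
E
```

```text
blade [ 0.769  -0.2915] yaw 71.5 grip [ 0.7595 -0.32  ] res 51.7 px [438.7 139.6]
blade [ 0.4356 -0.2144] yaw 116.1 grip [ 0.4488 -0.2413] res 0.4 px [420.3 269. ]
blade [0.3926 0.2234] yaw -126.1 grip [0.4102 0.2476] res 21.8 px [216.7 289.2]
```

View pics/b1.png

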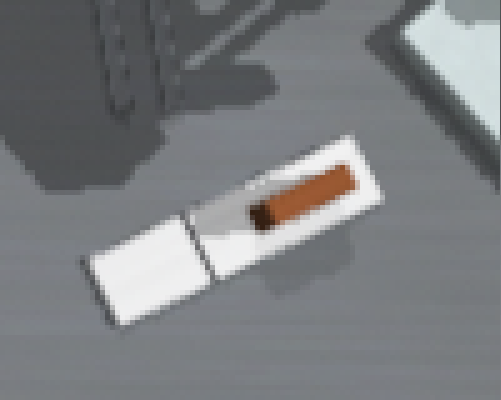

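The blade on the right was knocked: its grip is now at (420,269) with yaw 116°, and the fit residual is 0.4 mm.

```bash
python3 -c "
from h import *
plan(.4488,-.2413,.06,116.1)"
```

```text
t 17.85 pos [ 0.553  -0.3893  0.1356] yaw 40.9 w 0.0936 gf 0.0 F [-0.6  0.8  0.3] q [33.0, 26.0, -5.0, 93.0, 3.0, 61.0, -22.0]
  shift [0.1203, -1.2002, 0.5038] turn -0.418
```

Emit:
drive_tool([
  [[0, -0.1, 0], -0.05],
  [[0.03, -0.2, 0], -0.1],
  [[0.05, -0.35, 0], -0.15],
  [[0.07, -0.5, 0], -0.2],
  [[0.09, -0.65, 0], -0.25],
  [[0.1, -0.8, 0.1], -0.3],
  [[0.12, -0.95, 0.2], -0.36],
  [[0.12, -1, 0.2], -0.418],
  [[0.12, -1, 0.2], -0.418],
  [[0.12, -1, 0.2], -0.418],
])

```text
time: 19.1
position: [0.4688, -0.2646, 0.1058]
orientation: [[-0.436, 0.9, 0.001], [0.9, 0.436, -0.0], [-0.0, 0.0, -1.0]]
force: [-0.3, 0.5, -0.8]
gripper_width: 0.0939
grasp_force: 0.0
```

```bash
python3 -c "
from h import *
plan(.4488,-.2413,-.025,116.1)"
```

```text
t 19.1 pos [ 0.4688 -0.2646  0.1058] yaw 115.8 w 0.0939 gf 0.0 F [-0.3  0.5 -0.8] q [41.0, 17.0, -22.0, 112.0, 8.0, 53.0, 41.0]
  shift [0.1982, -0.0524, 0.8722] turn -0.0014
```

Emit:
drive_tool([
  [[0.1, -0.03, 0], -0.001],
  [[0.198, -0.052, 0.1], -0.001],
  [[0.198, -0.052, 0.2], -0.001],
  [[0.198, -0.052, 0.35], -0.001],
  [[0.198, -0.052, 0.5], -0.001],
  [[0.198, -0.052, 0.6], -0.001],
  [[0.198, -0.052, 0.7], -0.001],
  [[0.198, -0.052, 0.8], -0.001],
  [[0.198, -0.052, 0.85], -0.001],
  [[0.198, -0.052, 0.87], -0.001],
])

```text
time: 20.35
position: [0.4483, -0.2408, -0.0253]
orientation: [[-0.443, 0.896, -0.0], [0.896, 0.443, 0.0], [0.0, -0.0, -1.0]]
force: [-0.4, -0.1, 1.1]
gripper_width: 0.0938
grasp_force: 0.0
```

Emit:
drive_tool([
  [[0, 0, 0], 0],
  [[0, 0, 0], 0],
  [[0, 0, 0], 0],
  [[0, 0, 0], 0],
  [[0, 0, 0], 0],
  [[0, 0, 0], 0],
  [[0, 0, 0], 0],
  [[0, 0, 0], 0],
  [[0, 0, 0], 0],
  [[0, 0, 0], 0],
], hand=1, newtons=40)

```text
time: 21.6
position: [0.4483, -0.2408, -0.0249]
orientation: [[-0.443, 0.896, -0.0], [0.896, 0.443, 0.0], [0.0, 0.0, -1.0]]
force: [0.7, 0.9, -1.1]
gripper_width: 0.0135
grasp_force: 40.0
```

Emit:
drive_tool([
  [[0, 0, -0.07], 0],
  [[0, 0, -0.14], 0],
  [[0, 0, -0.2], 0],
  [[0, 0, -0.27], 0],
  [[0, 0, -0.27], 0.05],
  [[0, 0, -0.27], 0.1],
  [[0, 0, -0.27], 0.15],
  [[0, 0, -0.27], 0.2],
  [[0, 0, -0.27], 0.25],
  [[0, 0, -0.27], 0.3],
])

```text
time: 22.85
position: [0.4484, -0.2408, 0.0161]
orientation: [[0.469, 0.883, 0.0], [0.883, -0.469, 0.0], [0.0, 0.0, -1.0]]
force: [-0.1, 0.5, -1.6]
gripper_width: 0.0138
grasp_force: 40.0
```

Emit:
drive_tool([
  [[0, 0, 0], 0.05],
  [[0, 0, 0], 0.1],
  [[0, 0, 0], 0.15],
  [[0, 0, 0], 0.2],
  [[0, 0, 0], 0.25],
  [[0, 0, 0], 0.3],
  [[0, 0, 0], 0.35],
  [[0, 0, 0], 0.4],
  [[0, 0, 0], 0.44],
  [[0, 0, 0], 0.44],
])

```text
time: 24.1
position: [0.4485, -0.2406, 0.016]
orientation: [[0.957, -0.29, 0.0], [-0.29, -0.957, 0.0], [0.0, -0.0, -1.0]]
force: [-0.5, 0.2, -1.4]
gripper_width: 0.0138
grasp_force: 40.0
```

```bash
python3 -c "
from h import *
plan(*gp('R',-.14),.015,-49.1)"
```

```text
t 24.1 pos [ 0.4485 -0.2406  0.016 ] yaw -16.8 w 0.0138 gf 40.0 F [-0.5  0.2 -1.4] q [14.0, 21.0, 9.0, 121.0, -5.0, 39.0, -81.0]
  shift [0.1616, 0.2568, 0.0065] turn 0.1793
```

Emit:
drive_tool([
  [[0.03, 0.05, 0], 0.04],
  [[0.06, 0.1, 0], 0.08],
  [[0.09, 0.15, 0], 0.12],
  [[0.12, 0.2, 0], 0.16],
  [[0.162, 0.257, 0], 0.179],
  [[0.162, 0.257, 0], 0.179],
  [[0.162, 0.257, 0.03], 0.179],
  [[0.162, 0.257, 0.06], 0.179],
  [[0.162, 0.257, 0.09], 0.179],
  [[0.162, 0.257, 0.1], 0.179],
])

```text
time: 25.35
position: [0.4601, -0.2846, 0.0002]
orientation: [[0.655, -0.756, -0.001], [-0.756, -0.655, 0.0], [-0.001, 0.0, -1.0]]
force: [0.0, -1.1, -1.1]
gripper_width: 0.0138
grasp_force: 40.0
```

Run:
```python
from h import *
plan(*gp('R',-.14),-.002,-49.1)
t=snap("top");s=snap("scene")
a=cv2.resize(t[190:310,400:520],(400,400),interpolation=3);b=cv2.resize(s[160:260,200:300],(400,400),interpolation=3)
cv2.imwrite("pics/r3.png",np.hstack([a,b])[:,:,::-1])
```

```text
t 25.35 pos [ 4.601e-01 -2.846e-01  2.000e-04] yaw -49.1 w 0.0138 gf 40.0 F [ 0.  -1.1 -1.1] q [12.0, 25.0, 16.0, 118.0, -11.0, 39.0, -104.0]
  shift [0.0012, -0.0026, 0.0144] turn 0.0001
```

View pics/r3.png

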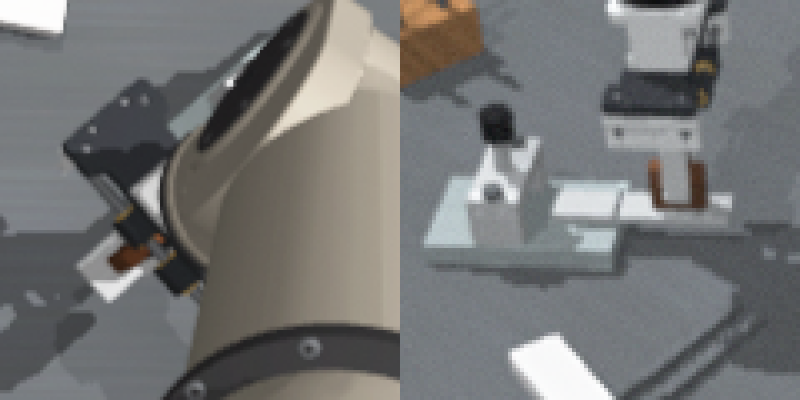

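The scene view shows the blade held level, lined up in front of the bridge, with its tip just short of it. Now sliding it in.

Emit:
drive_tool([
  [[0.05, 0, 0.012], 0],
  [[0.1, 0, 0.012], 0],
  [[0.15, 0, 0.012], 0],
  [[0.2, 0, 0.012], 0],
  [[0.25, 0, 0.012], 0],
  [[0.3, 0, 0.012], 0],
  [[0.35, 0, 0.012], 0],
  [[0.4, 0, 0.012], 0],
  [[0.45, 0, 0.012], 0],
  [[0.465, 0, 0.012], 0],
])

```text
time: 26.7
position: [0.5063, -0.3379, -0.0012]
orientation: [[0.655, -0.756, 0.0], [-0.756, -0.655, -0.0], [0.0, -0.0, -1.0]]
force: [0.3, 0.4, -2.8]
gripper_width: 0.0136
grasp_force: 40.0
```

Run:
```python
from h import *
plan(*gp('R',-.07),-.005,-49.1)
```

```text
t 26.7 pos [ 0.5063 -0.3379 -0.0012] yaw -49.1 w 0.0136 gf 40.0 F [ 0.3  0.4 -2.8] q [15.0, 30.0, 16.0, 109.0, -12.0, 42.0, -101.0]
  shift [-0.0026, -0.0027, 0.0251] turn -0.0001
```

Emit:
drive_tool([
  [[0, 0, 0.003], 0],
  [[0, 0, 0.006], 0],
  [[0, 0, 0.009], 0],
  [[0, 0, 0.012], 0],
  [[0, 0, 0.015], 0],
  [[0, 0, 0.018], 0],
  [[0, 0, 0.02], 0],
  [[0, 0, 0.022], 0],
  [[0, 0, 0.022], 0],
  [[0, 0, 0.022], 0],
])

```text
time: 27.95
position: [0.506, -0.3374, -0.0044]
orientation: [[0.655, -0.756, 0.0], [-0.756, -0.655, 0.0], [-0.0, -0.0, -1.0]]
force: [-2.4, 2.3, 4.0]
gripper_width: 0.0136
grasp_force: 40.0
```

Run:
```python
from h import *
s=snap("scene")
cv2.imwrite("pics/r4.png",cv2.resize(s[170:250,190:290],(600,480),interpolation=3)[:,:,::-1])
for P in([*gp('R',-.02),.026],[*gp('R',-.02,.017),.026],[*gp('R',-.02,-.017),.026]): print((proj("scene",P)[0]-[190,170])*6)
```

```text
[252.05551953 248.71085571]
[245.04656997 267.26016825]
[258.93853214 230.49483758]
```

View pics/r4.png

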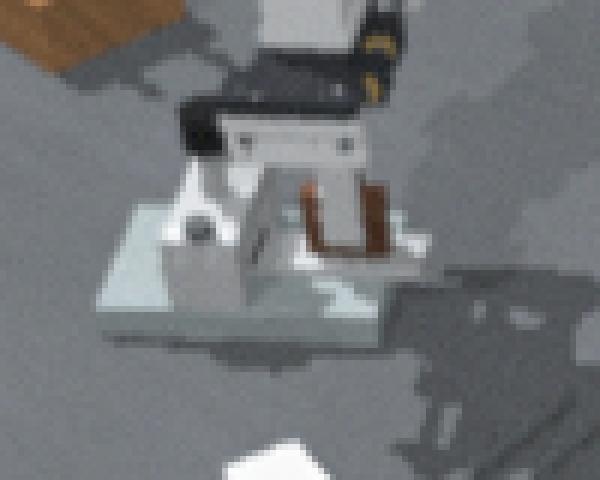

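Emit:
drive_tool([
  [[0, 0, 0], 0],
  [[0, 0, 0], 0],
  [[0, 0, 0], 0],
  [[0, 0, 0], 0],
  [[0, 0, 0], 0],
  [[0, 0, -0.1], 0],
  [[0, 0, -0.3], 0],
  [[0, 0, -0.5], 0],
  [[0, 0, -0.7], 0],
  [[0, 0, -0.8], 0],
], hand=-0.4)

```text
time: 29.25
position: [0.5067, -0.338, 0.1179]
orientation: [[0.655, -0.756, 0.002], [-0.756, -0.655, -0.001], [0.002, -0.001, -1.0]]
force: [0.5, 0.7, 0.3]
gripper_width: 0.0657
grasp_force: 0.0
```

Emit:
drive_tool([
  [[-0.2, 0, -0.2], 0],
  [[-0.4, 0, -0.2], 0],
  [[-0.6, 0, -0.2], 0],
  [[-0.8, 0, -0.2], 0],
  [[-1, 0, -0.2], 0],
  [[-1, 0, -0.2], 0],
  [[-1, 0, -0.2], 0],
  [[-1, 0, -0.2], 0],
  [[-1, 0, -0.2], 0],
  [[-1, 0, -0.2], 0],
])

```text
time: 30.5
position: [0.4078, -0.2243, 0.1453]
orientation: [[0.654, -0.756, -0.0], [-0.756, -0.654, 0.0], [-0.0, 0.0, -1.0]]
force: [0.5, -0.8, 0.3]
gripper_width: 0.066
grasp_force: 0.0
```

Run:
```python
from h import *
plan(*gp('R',0),.1,-49.1)
t=snap("top","t3");s=snap("scene","s3")
a=cv2.resize(t[190:270,430:510],(400,400),interpolation=3);b=cv2.resize(s[170:250,190:270],(400,400),interpolation=3)
cv2.imwrite("pics/r5.png",np.hstack([a,b])[:,:,::-1])
L=np.array([[-.02,0],[-.02,.017],[-.02,-.017],[-.09,.017],[-.09,-.017]])
P=np.array([[*gp('R',x,y),.026] for x,y in L])
print(((proj("top",P)-[430,190])*5).round(),((proj("scene",P)-[190,170])*5+[400,0]).round())
```

```text
t 30.5 pos [ 0.4078 -0.2243  0.1453] yaw -49.1 w 0.066 gf 0.0 F [ 0.5 -0.8  0.3] q [4.0, 6.0, 18.0, 120.0, -2.0, 55.0, -116.0]
  shift [1.4668, -0.0038, 0.3016] turn -0.0001
[[225. 211.]
 [201. 184.]
 [250. 238.]
 [ 94. 277.]
 [143. 332.]] [[610. 207.]
 [604. 223.]
 [616. 192.]
 [713. 227.]
 [723. 196.]]
```

View pics/r5.png

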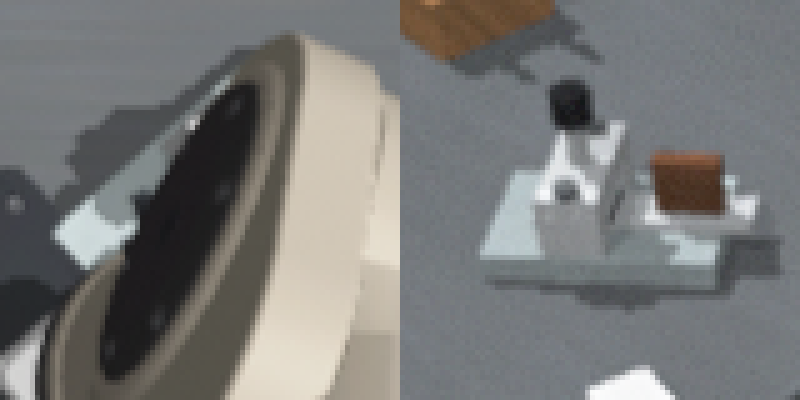

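Emit:
drive_tool([
  [[0, -0.1, 0], -0.05],
  [[0, -0.2, 0], -0.1],
  [[0, -0.35, 0], -0.15],
  [[0, -0.5, 0], -0.2],
  [[0, -0.65, 0], -0.25],
  [[0, -0.8, 0], -0.3],
  [[0, -0.9, 0], -0.35],
  [[0, -1, 0], -0.4],
  [[0, -1, 0], -0.4],
  [[0, -1, 0], -0.4],
])

```text
time: 31.85
position: [0.5207, -0.1265, 0.1454]
orientation: [[0.923, 0.385, -0.0], [0.385, -0.923, -0.0], [-0.0, -0.0, -1.0]]
force: [0.1, -0.2, 0.5]
gripper_width: 0.0656
grasp_force: 0.0
```

Run:
```python
from h import *
plan(*gp('M',0),.145,96.4)
```

```text
t 31.85 pos [ 0.5207 -0.1265  0.1454] yaw 22.7 w 0.0656 gf 0.0 F [ 0.1 -0.2  0.5] q [2.0, 13.0, 5.0, 111.0, -1.0, 56.0, -59.0]
  shift [1.3136, -0.4763, 0.0019] turn -0.4097
```

Emit:
drive_tool([
  [[0.1, -0.05, 0], -0.05],
  [[0.2, -0.1, 0], -0.1],
  [[0.3, -0.15, 0], -0.15],
  [[0.45, -0.2, 0], -0.2],
  [[0.6, -0.3, 0], -0.25],
  [[0.75, -0.35, 0], -0.3],
  [[0.9, -0.4, 0], -0.36],
  [[1, -0.476, 0], -0.41],
  [[1, -0.476, 0], -0.41],
  [[1, -0.476, 0], -0.41],
])

```text
time: 33.1
position: [0.631, -0.0031, 0.1454]
orientation: [[-0.111, 0.994, -0.0], [0.994, 0.111, -0.001], [-0.001, -0.0, -1.0]]
force: [-0.9, -0.6, -0.6]
gripper_width: 0.0661
grasp_force: 0.0
```

Run:
```python
from h import *
plan(*gp('M',0),.05,96.4)
t=snap("top","t4")
a=cv2.resize(t[190:290,410:510],(600,600),interpolation=3);cv2.imwrite("pics/r6.png",a[:,:,::-1])
L=np.array([[-.02,.017],[-.02,-.017],[-.11,-.017],[-.11,.017]])
P=np.array([[*gp('R',x,y),.026] for x,y in L]);print(((proj("top",P)-[410,190])*6).round())
```

```text
t 33.1 pos [ 0.631  -0.0031  0.1454] yaw 96.4 w 0.0661 gf 0.0 F [-0.9 -0.6 -0.6] q [2.0, 22.0, -9.0, 99.0, 4.0, 60.0, -3.0]
  shift [0.09, 0.3054, 0.6361] turn -0.0002
[[361. 221.]
 [419. 285.]
 [254. 431.]
 [196. 365.]]
```

View pics/r6.png

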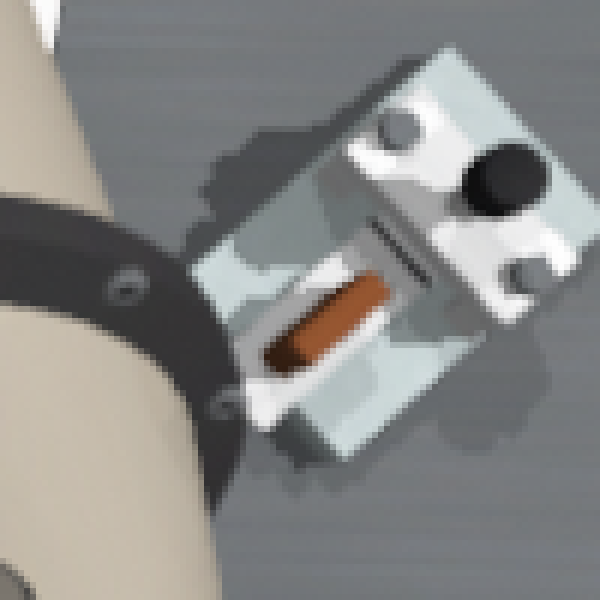

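```bash
cat >> h.py <<'E'
def lineloc(n,im,uv,rad=4):
    g=cv2.cvtColor(im,cv2.COLOR_RGB2GRAY).astype(float);bl=cv2.medianBlur(g.astype(np.uint8),7)
    yy,xx=np.mgrid[:g.shape[0],:g.shape[1]];m=np.hypot(xx-uv[0],yy-uv[1])<rad
    w=np.clip(bl-g-12,0,None)*m;return np.array([(w*xx).sum(),(w*yy).sum()])/w.sum(),w.sum()
def ingauge(t,a,p):
    a=np.radians(a);d=np.asarray(p)[:2]-t;return np.array([d[0]*np.cos(a)+d[1]*np.sin(a),-d[0]*np.sin(a)+d[1]*np.cos(a)])
E
python3 - <<'E'
from h import *
t=cv2.imread("pics/t4.png")[:,:,::-1].copy();s=cv2.imread("pics/s3.png")[:,:,::-1].copy()
def m(o,l,k): return (np.array(l)+.5)/k-.5+np.array(o)
ct=m((410,190),[(447,47),(603,225),(345,460),(194,267)],6)
cs=m((190,170),[(80,258),(117,170),(337,175),(316,265)],5)
for n,im,c,l in(("top",t,ct,m((410,190),[(400,253)],6)[0]),("scene",s,cs,m((190,170),[(214,203)],5)[0])):
    for cc in(c,refine(im,c,2)):
        T,a,r=fit(plane(n,cc,.02),BED);print(n,T.round(4),round(a,1),np.round(r,1).tolist())
        q,w=lineloc(n,im,l);print("  line px",q.round(2),l.round(2),round(w),"gauge x,y from mouth",((ingauge(T,a,plane(n,q,.026)[0])+[.02,0])*1e3).round(1),"eye",((ingauge(T,a,plane(n,l,.026)[0])+[.02,0])*1e3).round(1))
E
```

```text
top [ 0.5529 -0.391 ] -49.6 [[-2.0, 2.3], [-1.1, 4.9], [0.0, -1.2], [3.1, -6.0]]
  line px [476.36 231.9 ] [476.25 231.75] 380 gauge x,y from mouth [ 1.9 -1.8] eye [ 1.9 -1.4]
top [ 0.5532 -0.3913] -49.4 [[-1.9, 1.5], [0.1, 1.9], [0.3, 0.3], [1.5, -3.7]]
  line px [476.36 231.9 ] [476.25 231.75] 380 gauge x,y from mouth [ 1.5 -1.8] eye [ 1.5 -1.4]
scene [ 0.5487 -0.3875] -47.7 [[0.1, 1.0], [-1.9, 0.5], [0.4, -2.5], [1.4, 1.0]]
  line px [232.66 210.79] [232.4 210.2] 152 gauge x,y from mouth [ 3.1 -2.6] eye [ 4.5 -5.8]
scene [ 0.548  -0.3893] -47.4 [[-0.0, -0.1], [-0.8, 1.7], [1.3, -0.2], [-0.5, -1.4]]
  line px [232.66 210.79] [232.4 210.2] 152 gauge x,y from mouth [ 2.3 -0.7] eye [ 3.7 -3.9]
```

The blade in gauge R is about 2 mm deep of nominal and 2 mm off centre, straight and inside tolerance. The dark line was found at (476.4,231.9) in the top view. Next is raising gauge M's foot.

Emit:
drive_tool([
  [[0.09, 0.1, 0], 0],
  [[0.09, 0.2, 0], 0],
  [[0.09, 0.306, 0], 0],
  [[0.09, 0.306, 0.1], 0],
  [[0.09, 0.306, 0.2], 0],
  [[0.09, 0.306, 0.3], 0],
  [[0.09, 0.306, 0.4], 0],
  [[0.09, 0.306, 0.5], 0],
  [[0.09, 0.306, 0.6], 0],
  [[0.09, 0.306, 0.636], 0],
], hand=-0.2)

```text
time: 34.4
position: [0.6751, 0.0169, 0.0488]
orientation: [[-0.117, 0.993, -0.001], [0.993, 0.117, -0.0], [0.0, -0.001, -1.0]]
force: [-0.1, -0.4, 1.0]
gripper_width: 0.0565
grasp_force: 0.0
```

Emit:
drive_tool([
  [[0, 0, 0], 0],
  [[0, 0, 0], 0],
  [[0, 0, 0], 0],
  [[0, 0, 0], 0],
  [[0, 0, 0], 0],
  [[0, 0, 0], 0],
  [[0, 0, 0], 0],
  [[0, 0, 0], 0],
  [[0, 0, 0], 0],
  [[0, 0, 0], 0],
], hand=1, newtons=20)

```text
time: 35.65
position: [0.6747, 0.0168, 0.0501]
orientation: [[-0.116, 0.993, -0.002], [0.993, 0.116, -0.0], [-0.0, -0.002, -1.0]]
force: [-6.2, 0.2, 3.1]
gripper_width: 0.0253
grasp_force: 20.0
```

Emit:
drive_tool([
  [[0, 0, -0.01], 0],
  [[0, 0, -0.02], 0],
  [[0, 0, -0.03], 0],
  [[0, 0, -0.04], 0],
  [[0, 0, -0.05], 0],
  [[0, 0, -0.06], 0],
  [[0, 0, -0.07], 0],
  [[0, 0, -0.08], 0],
  [[0, 0, -0.09], 0],
  [[0, 0, -0.09], 0],
])

```text
time: 36.9
position: [0.6746, 0.0168, 0.0622]
orientation: [[-0.117, 0.993, -0.002], [0.993, 0.117, -0.0], [0.0, -0.002, -1.0]]
force: [-1.4, -0.0, -25.8]
gripper_width: 0.0254
grasp_force: 20.0
```

Emit:
drive_tool([
  [[0, 0, 0], 0],
  [[0, 0, 0], 0],
  [[0, 0, 0], 0],
  [[0, 0, 0], 0],
  [[0, 0, -0.1], 0],
  [[0, 0, -0.25], 0],
  [[0, 0, -0.4], 0],
  [[0, 0, -0.5], 0],
  [[0, 0, -0.55], 0],
  [[0, 0, -0.55], 0],
], hand=-0.2)

```text
time: 38.15
position: [0.6757, 0.017, 0.1464]
orientation: [[-0.117, 0.993, 0.0], [0.993, 0.117, 0.0], [0.0, 0.0, -1.0]]
force: [0.2, 0.2, -0.2]
gripper_width: 0.0564
grasp_force: 0.0
```

Emit:
drive_tool([
  [[0.1, 0, 0], 0],
  [[0.25, 0, 0], 0],
  [[0.4, 0, 0], 0],
  [[0.55, 0, 0], 0],
  [[0.7, 0, 0], -0.05],
  [[0.85, 0, 0], -0.1],
  [[1, 0, 0], -0.15],
  [[1, 0, 0], -0.2],
  [[1, 0, 0], -0.26],
  [[1, 0, 0], -0.26],
])

```text
time: 39.4
position: [0.6579, 0.167, 0.146]
orientation: [[-0.804, 0.595, -0.0], [0.595, 0.804, 0.0], [0.0, 0.0, -1.0]]
force: [-0.3, -0.4, -0.3]
gripper_width: 0.0567
grasp_force: 0.0
```

Run:
```python
from h import *
plan(*gp('L',-.002),.145,143.4)
```

```text
t 39.4 pos [0.6579 0.167  0.146 ] yaw 143.5 w 0.0567 gf 0.0 F [-0.3 -0.4 -0.3] q [-4.0, 27.0, -21.0, 91.0, 11.0, 63.0, 25.0]
  shift [1.2727, 0.8486, 0.0076] turn 0.0005
```

Emit:
drive_tool([
  [[0.1, 0.06, 0], 0],
  [[0.25, 0.15, 0], 0],
  [[0.4, 0.25, 0], 0],
  [[0.55, 0.35, 0], 0],
  [[0.7, 0.45, 0], 0],
  [[0.85, 0.6, 0], 0],
  [[1, 0.75, 0], 0],
  [[1, 0.849, 0], 0],
  [[1, 0.849, 0], 0],
  [[1, 0.849, 0], 0],
])

```text
time: 40.65
position: [0.6136, 0.3566, 0.1459]
orientation: [[-0.803, 0.596, -0.0], [0.596, 0.803, -0.001], [-0.0, -0.001, -1.0]]
force: [-0.3, -0.1, -0.4]
gripper_width: 0.0562
grasp_force: 0.0
```

Emit:
drive_tool([
  [[0.1, 0, 0], 0],
  [[0.2, 0, 0], 0],
  [[0.273, 0, 0], 0],
  [[0.273, 0, 0.1], 0],
  [[0.273, 0, 0.2], 0],
  [[0.273, 0, 0.3], 0],
  [[0.273, 0, 0.4], 0],
  [[0.273, 0, 0.5], 0],
  [[0.273, 0, 0.6], 0],
  [[0.273, 0, 0.64], 0],
])

```text
time: 41.9
position: [0.58, 0.3816, 0.0488]
orientation: [[-0.804, 0.595, -0.001], [0.595, 0.804, -0.001], [0.0, -0.001, -1.0]]
force: [0.2, 0.3, 0.1]
gripper_width: 0.0568
grasp_force: 0.0
```

Emit:
drive_tool([
  [[0, 0, 0], 0],
  [[0, 0, 0], 0],
  [[0, 0, 0], 0],
  [[0, 0, 0], 0],
  [[0, 0, 0], 0],
  [[0, 0, 0], 0],
  [[0, 0, 0], 0],
  [[0, 0, 0], 0],
  [[0, 0, 0], 0],
  [[0, 0, 0], 0],
], hand=1, newtons=20)

```text
time: 43.15
position: [0.5828, 0.3849, 0.0517]
orientation: [[-0.804, 0.595, 0.005], [0.595, 0.804, 0.005], [-0.001, 0.007, -1.0]]
force: [11.2, 12.7, -5.0]
gripper_width: 0.0254
grasp_force: 20.0
```

Emit:
drive_tool([
  [[0, 0, -0.01], 0],
  [[0, 0, -0.02], 0],
  [[0, 0, -0.03], 0],
  [[0, 0, -0.04], 0],
  [[0, 0, -0.05], 0],
  [[0, 0, -0.06], 0],
  [[0, 0, -0.07], 0],
  [[0, 0, -0.08], 0],
  [[0, 0, -0.09], 0],
  [[0, 0, -0.09], 0],
])

```text
time: 44.4
position: [0.5821, 0.3851, 0.0634]
orientation: [[-0.804, 0.594, 0.003], [0.594, 0.804, 0.005], [0.0, 0.006, -1.0]]
force: [15.7, 19.0, -24.3]
gripper_width: 0.0254
grasp_force: 20.0
```

Emit:
drive_tool([
  [[0, 0, 0], 0],
  [[0, 0, 0], 0],
  [[0, 0, 0], 0],
  [[0, 0, 0], 0],
  [[0, 0, -0.1], 0],
  [[0, 0, -0.25], 0],
  [[0, 0, -0.4], 0],
  [[0, 0, -0.5], 0],
  [[0, 0, -0.55], 0],
  [[0, 0, -0.55], 0],
], hand=-0.2)

```text
time: 45.65
position: [0.5805, 0.3819, 0.1464]
orientation: [[-0.804, 0.595, 0.0], [0.595, 0.804, 0.0], [-0.0, 0.0, -1.0]]
force: [-0.1, 1.1, -0.0]
gripper_width: 0.0563
grasp_force: 0.0
```

```bash
sed -i 's/"L":(np.array(\[.5814,.3845\])/"L":(np.array([.5820,.3853])/' h.py
python3 - <<'E'
from h import *
im=snap("top","t5")
b=blades(im)
# corner refine at the original place of blade L
v=(np.array([(218,170),(194,204),(48,96),(75,60)])+.5)/3-.5+np.array((185,254))
p=refine(im,v);t,a,r=fit(plane("top",p,.006),LEAF);g=t-.03*np.array([np.cos(np.radians(a)),np.sin(np.radians(a))]);print(t,a,r.round(1).tolist(),g)
plan(*g,.1,a)
E
```

```text
blade [ 0.77   -0.2922] yaw 71.7 grip [ 0.7606 -0.3207] res 51.2 px [438.6 139.3]
blade [ 0.4982 -0.3549] yaw 133.0 grip [ 0.5187 -0.3768] res 35.2 px [464.2 243.4]
[0.3775775  0.20226251] -125.54232031260364 [[-1.3, 0.5], [0.2, -1.7], [0.2, 0.4], [0.9, 0.8]] [0.39501662 0.2266731 ]
t 45.7 pos [0.5803 0.3817 0.1458] yaw 143.5 w 0.0562 gf 0.0 F [-0.7 -0.1  0.5] q [-22.0, 29.0, -24.0, 89.0, 12.0, 65.0, 5.0]
  shift [0.3779, -1.5655, 0.3057] turn -0.5054
```

Emit:
drive_tool([
  [[0.05, -0.1, 0], -0.05],
  [[0.1, -0.2, 0], -0.1],
  [[0.15, -0.3, 0], -0.15],
  [[0.2, -0.4, 0], -0.2],
  [[0.25, -0.5, 0], -0.25],
  [[0.3, -0.6, 0], -0.3],
  [[0.35, -0.7, 0], -0.36],
  [[0.38, -0.7, 0], -0.41],
  [[0.38, -0.7, 0], -0.46],
  [[0.38, -0.7, 0], -0.505],
], hand=-1)

```text
time: 46.95
position: [0.4717, 0.3311, 0.1454]
orientation: [[-0.578, -0.816, -0.001], [-0.816, 0.578, -0.0], [0.001, 0.001, -1.0]]
force: [1.1, 0.0, -0.3]
gripper_width: 0.0945
grasp_force: 0.0
```

Run:
```python
from h import *
im=snap("top","t6");s=snap("scene","s6")
b=blades(im)
a=cv2.resize(im[200:340,140:300],(456,400),interpolation=3);b=cv2.resize(s[240:330,360:470],(340,400) if 0 else (344,281),interpolation=3)
c=np.zeros((400,800,3),np.uint8);c[:,:456]=a;c[:281,456:]=b;cv2.imwrite("pics/r7.png",c[:,:,::-1])
plan(.3955,.227,.1,-125.8)
```

```text
blade [ 0.7712 -0.2867] yaw 70.9 grip [ 0.7613 -0.315 ] res 56.7 px [437.8 139.3]
blade [ 0.5137 -0.3445] yaw 37.7 grip [ 0.49   -0.3629] res 38.2 px [464.2 243.4]
t 47.05 pos [0.4718 0.3311 0.1453] yaw -125.5 w 0.0939 gf 0.0 F [ 0.8 -0.1  0.8] q [-6.0, 22.0, -45.0, 104.0, 18.0, 61.0, 88.0]
  shift [0.8602, 0.0113, 0.3031] turn 0.0017
```

View pics/r7.png

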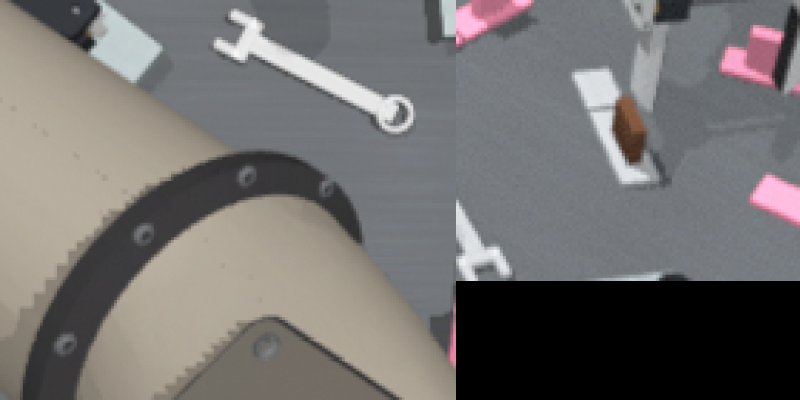

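Run:
```python
from h import *
for f in("s6","scene0"):
    s=cv2.imread(f"pics/{f}.png")[:,:,::-1].copy()
    v=[(410.2,261.7),(397.4,263.0),(414,299.2),(425.2,297.6)]
    p=refine(s,v,2);t,a,r=fit(plane("scene",p,.006),LEAF);print(f,p.round(1).tolist(),t.round(4),round(a,1),r.round(1).tolist())
print(proj("scene",[[*(np.array([.378,.2027])+x),.006] for x in [[0,0]]]))
```

```text
s6 [[410.20001220703125, 261.70001220703125], [396.6000061035156, 263.1000061035156], [412.79998779296875, 298.5], [424.8999938964844, 296.29998779296875]] [0.373  0.2063] -126.8 [[-29.2, 22.5], [30.2, -21.7], [27.5, -19.5], [-28.5, 18.7]]
scene0 [[410.20001220703125, 261.70001220703125], [396.6000061035156, 263.0], [412.79998779296875, 298.5], [424.79998779296875, 296.20001220703125]] [0.3728 0.2062] -126.8 [[-28.9, 22.6], [29.8, -22.0], [27.6, -19.2], [-28.4, 18.6]]
[[408.6219133  279.40775626]]
```

Emit:
drive_tool([
  [[0.1, 0, 0], 0],
  [[0.25, 0, 0], 0],
  [[0.4, 0, 0], 0],
  [[0.55, 0, 0], 0.002],
  [[0.7, 0.011, 0], 0.002],
  [[0.8, 0.011, 0.1], 0.002],
  [[0.86, 0.011, 0.2], 0.002],
  [[0.86, 0.011, 0.3], 0.002],
  [[0.86, 0.011, 0.3], 0.002],
  [[0.86, 0.011, 0.3], 0.002],
])

```text
time: 48.3
position: [0.3958, 0.2282, 0.1012]
orientation: [[-0.587, -0.81, -0.0], [-0.81, 0.587, 0.001], [-0.0, 0.001, -1.0]]
force: [0.0, -0.4, -0.1]
gripper_width: 0.0939
grasp_force: 0.0
```

Run:
```python
from h import *
plan(.3955,.227,-.025,-125.8)
```

```text
t 48.3 pos [0.3958 0.2282 0.1012] yaw -125.9 w 0.0939 gf 0.0 F [ 0.  -0.4 -0.1] q [4.0, 13.0, -46.0, 121.0, 12.0, 51.0, 95.0]
  shift [0.0078, -0.0036, 0.8413] turn -0.0008
```

Emit:
drive_tool([
  [[0.008, -0.004, 0.1], 0],
  [[0.008, -0.004, 0.2], 0],
  [[0.008, -0.004, 0.3], 0],
  [[0.008, -0.004, 0.4], 0],
  [[0.008, -0.004, 0.5], 0],
  [[0.008, -0.004, 0.6], 0],
  [[0.008, -0.004, 0.7], 0],
  [[0.008, -0.004, 0.8], 0],
  [[0.008, -0.004, 0.84], 0],
  [[0.008, -0.004, 0.84], 0],
])

```text
time: 49.55
position: [0.3953, 0.2262, -0.0252]
orientation: [[-0.587, -0.81, -0.001], [-0.81, 0.587, -0.0], [0.0, 0.0, -1.0]]
force: [0.3, -1.5, 0.8]
gripper_width: 0.0939
grasp_force: 0.0
```

Emit:
drive_tool([
  [[0, 0, 0], 0],
  [[0, 0, 0], 0],
  [[0, 0, 0], 0],
  [[0, 0, 0], 0],
  [[0, 0, 0], 0],
  [[0, 0, 0], 0],
  [[0, 0, 0], 0],
  [[0, 0, 0], 0],
  [[0, 0, 0], 0],
  [[0, 0, 0], 0],
], hand=1, newtons=40)

```text
time: 50.8
position: [0.3954, 0.2263, -0.0249]
orientation: [[-0.587, -0.809, -0.0], [-0.809, 0.587, 0.0], [-0.0, 0.0, -1.0]]
force: [-1.5, 1.2, -0.6]
gripper_width: 0.0139
grasp_force: 40.0
```

Emit:
drive_tool([
  [[0, 0, -0.07], 0],
  [[0, 0, -0.14], 0],
  [[0, 0, -0.2], 0],
  [[0, 0, -0.27], 0],
  [[-0.15, -0.09, -0.27], 0],
  [[-0.3, -0.18, -0.27], 0],
  [[-0.45, -0.27, -0.27], 0.05],
  [[-0.6, -0.35, -0.27], 0.1],
  [[-0.657, -0.372, -0.27], 0.15],
  [[-0.657, -0.372, -0.27], 0.2],
])

```text
time: 52.05
position: [0.499, 0.2736, 0.016]
orientation: [[-0.952, -0.305, -0.0], [-0.305, 0.952, 0.001], [-0.0, 0.001, -1.0]]
force: [-1.5, 0.1, -3.4]
gripper_width: 0.0139
grasp_force: 40.0
```

Emit:
drive_tool([
  [[0, 0, 0], 0.05],
  [[0, 0, 0], 0.1],
  [[0, 0, 0], 0.15],
  [[0, 0, 0], 0.2],
  [[0, 0, 0], 0.25],
  [[0, 0, 0], 0.3],
  [[0, 0, 0], 0.35],
  [[0, 0, 0], 0.4],
  [[0, 0, 0], 0.45],
  [[0, 0, 0], 0.5],
])

```text
time: 53.3
position: [0.4984, 0.2733, 0.0161]
orientation: [[-0.305, 0.952, -0.0], [0.952, 0.305, 0.001], [0.001, -0.0, -1.0]]
force: [-0.2, 0.3, -3.4]
gripper_width: 0.0137
grasp_force: 40.0
```

Run:
```python
from h import *
plan(*gp('L',-.14),0,53.4)
```

```text
t 53.3 pos [0.4984 0.2733 0.0161] yaw 107.7 w 0.0137 gf 40.0 F [-0.2  0.3 -3.4] q [-27.0, 25.0, -10.0, 112.0, 6.0, 43.0, -23.0]
  shift [-0.0031, 0.0001, 0.1074] turn 0.3019
```

Emit:
drive_tool([
  [[0, 0, 0], 0.05],
  [[0, 0, 0], 0.1],
  [[0, 0, 0], 0.15],
  [[0, 0, 0], 0.2],
  [[0, 0, 0], 0.25],
  [[-0.003, 0, 0], 0.302],
  [[-0.003, 0, 0.03], 0.302],
  [[-0.003, 0, 0.06], 0.302],
  [[-0.003, 0, 0.09], 0.302],
  [[-0.003, 0, 0.105], 0.302],
])

```text
time: 54.55
position: [0.4985, 0.2725, -0.0006]
orientation: [[0.592, 0.806, -0.001], [0.806, -0.592, -0.0], [-0.0, -0.0, -1.0]]
force: [-0.7, 0.2, -3.3]
gripper_width: 0.0136
grasp_force: 40.0
```

Run:
```python
from h import *
plan(*gp('L',-.072),-.0013,53.4)
t=snap("top","t8");s=snap("scene","s8")
a=cv2.resize(t[170:270,120:220],(400,400),interpolation=3);b=cv2.resize(s[270:390,370:490],(400,400),interpolation=3)
cv2.imwrite("pics/r8.png",np.hstack([a,b])[:,:,::-1])
```

```text
t 54.55 pos [ 0.4985  0.2725 -0.0006] yaw 53.7 w 0.0136 gf 40.0 F [-0.7  0.2 -3.3] q [-38.0, 26.0, 3.0, 114.0, -2.0, 40.0, -70.0]
  shift [0.4554, 0.0013, 0.0045] turn 0.0018
```

View pics/r8.png

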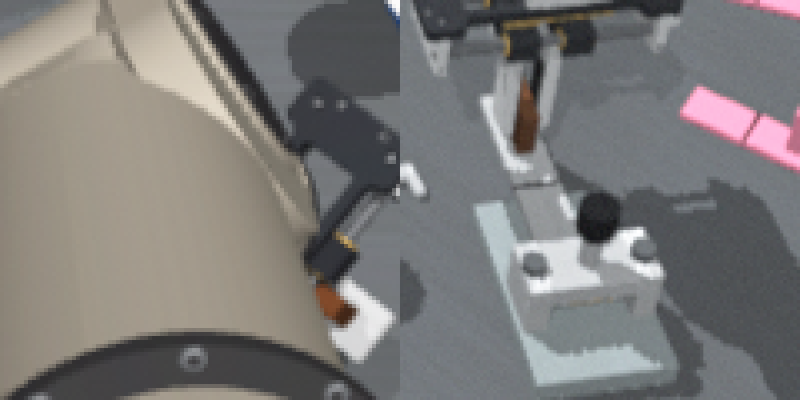

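Run:
```python
from h import *
s=cv2.imread("pics/s8.png")[:,:,::-1].copy()
p=manip.sense()["position"];P=[p[0]+.05*.592,p[1]+.05*.806,.030]
print(proj("scene",P),(410.75,324.85),lineloc("scene",s,(410.75,324.85),5),plane("scene",(410.75,324.85),.03),P)
# bed corners in the scene picture
c=(np.array([(540-400,385),(682-400,372),(475-400,205)])+.5)*.3-.5+np.array([370,270]);M=BED[[1,0,2]]
for f in("s8","scene0"):
    im=cv2.imread(f"pics/{f}.png")[:,:,::-1].copy()
    for cc in(c,refine(im,c,2)):
        T,a,r=fit(plane("scene",cc,.02),M);print(f,T.round(4),round(a,1),r.round(1).tolist(),(ingauge(T,a,plane("scene",(410.75,324.85),.03)[0])).round(4))
```

```text
[[410.00724364 325.89354513]] (410.75, 324.85) (array([409.84055118, 325.07283465]), np.float64(508.0)) [[0.52421469 0.31217259 0.03      ]] [np.float64(0.5280900833913074), np.float64(0.3128275146089276), 0.03]
s8 [0.579  0.3895] 52.7 [[-2.5, -0.1], [1.7, 0.9], [0.8, -0.8]] [-0.0947 -0.0033]
s8 [0.579  0.3876] 53.5 [[-0.6, -0.2], [0.2, -0.9], [0.4, 1.1]] [-0.0932 -0.0009]
scene0 [0.579  0.3895] 52.7 [[-2.5, -0.1], [1.7, 0.9], [0.8, -0.8]] [-0.0947 -0.0033]
scene0 [0.5798 0.3891] 52.7 [[-1.7, -0.6], [1.0, 1.3], [0.7, -0.8]] [-0.0948 -0.0023]
```

Emit:
drive_tool([
  [[0.05, -0.006, 0.005], 0.002],
  [[0.1, -0.006, 0.005], 0.002],
  [[0.15, -0.006, 0.005], 0.002],
  [[0.2, -0.006, 0.005], 0.002],
  [[0.25, -0.006, 0.005], 0.002],
  [[0.3, -0.006, 0.005], 0.002],
  [[0.35, -0.006, 0.005], 0.002],
  [[0.4, -0.006, 0.005], 0.002],
  [[0.45, -0.006, 0.005], 0.002],
  [[0.477, -0.006, 0.005], 0.002],
])

```text
time: 55.9
position: [0.5406, 0.3314, -0.0009]
orientation: [[0.597, 0.802, -0.0], [0.802, -0.597, 0.0], [0.0, -0.0, -1.0]]
force: [0.3, -0.2, -2.8]
gripper_width: 0.014
grasp_force: 40.0
```

Emit:
drive_tool([
  [[0, 0, 0.003], 0],
  [[0, 0, 0.006], 0],
  [[0, 0, 0.009], 0],
  [[0, 0, 0.012], 0],
  [[0, 0, 0.015], 0],
  [[0, 0, 0.018], 0],
  [[0, 0, 0.02], 0],
  [[0, 0, 0.021], 0],
  [[0, 0, 0.022], 0],
  [[0, 0, 0.022], 0],
])

```text
time: 57.15
position: [0.5403, 0.3309, -0.0042]
orientation: [[0.597, 0.802, 0.0], [0.802, -0.597, 0.0], [0.0, -0.0, -1.0]]
force: [-0.0, 0.8, -2.6]
gripper_width: 0.0137
grasp_force: 40.0
```

Run:
```python
from h import *
s=snap("scene","s9");p=manip.sense()["position"];print(ingauge(*GA["L"],p).round(4))
uv=proj("scene",[*gp("L",-.02),.026])[0];q,w=lineloc("scene",s,uv,5);print(uv,q,w)
for T,a in((np.array([.579,.3876]),53.5),(np.array([.5798,.3891]),52.7),GA["L"]): print(ingauge(T,a,plane("scene",q,.026)[0]).round(4))
```

```text
[-0.0685  0.001 ]
[419.13799487 350.83287856] [423. 348.] 5.0
[-0.0263  0.0075]
[-0.0281  0.0068]
[-0.0263  0.0112]
```

Emit:
drive_tool([
  [[0, 0, 0.001], 0],
  [[0, 0, 0.002], 0],
  [[0, 0, 0.003], 0],
  [[0, 0, 0.004], 0],
  [[0, 0, 0.005], 0],
  [[0, 0, 0.006], 0],
  [[0, 0, 0.007], 0],
  [[0, 0, 0.008], 0],
  [[0, 0, 0.008], 0],
  [[0, 0, 0.008], 0],
])

```text
time: 58.45
position: [0.5403, 0.3309, -0.0049]
orientation: [[0.597, 0.802, 0.0], [0.802, -0.597, 0.0], [0.0, -0.0, -1.0]]
force: [-4.0, -3.8, 8.8]
gripper_width: 0.014
grasp_force: 40.0
```

Emit:
drive_tool([
  [[0, 0, 0], 0],
  [[0, 0, 0], 0],
  [[0, 0, 0], 0],
  [[0, 0, 0], 0],
  [[0, 0, 0], 0],
  [[0, 0, -0.1], 0],
  [[0, 0, -0.3], 0],
  [[0, 0, -0.5], 0],
  [[0, 0, -0.7], 0],
  [[0, 0, -0.85], 0],
], hand=-0.4)

```text
time: 59.7
position: [0.5408, 0.3311, 0.1248]
orientation: [[0.598, 0.802, 0.002], [0.802, -0.598, 0.001], [0.002, 0.0, -1.0]]
force: [0.6, 0.1, 0.6]
gripper_width: 0.0658
grasp_force: 0.0
```

Run:
```python
from h import *
s=snap("scene","s10")
plan(*gp("L",0),.1,-36.6)
c=cv2.resize(s[300:380,390:470],(400,400),interpolation=3);cv2.imwrite("pics/tmp.png",c[:,:,::-1])
```

```text
t 59.75 pos [0.5419 0.3319 0.1275] yaw 53.3 w 0.0658 gf 0.0 F [1.2 0.1 3.3] q [-40.0, 23.0, 4.0, 100.0, -2.0, 57.0, -72.0]
  shift [0.4444, 0.0013, 0.1853] turn 0.4994
```

Emit:
drive_tool([
  [[-0.1, 0, -0.12], 0],
  [[-0.2, 0.1, -0.12], 0],
  [[-0.3, 0.15, -0.12], 0],
  [[-0.4, 0.2, -0.12], 0],
  [[-0.55, 0.3, -0.12], 0],
  [[-0.7, 0.4, -0.12], 0],
  [[-0.88, 0.49, -0.12], 0],
  [[-0.88, 0.49, -0.12], 0],
  [[-0.88, 0.49, -0.12], 0],
  [[-0.88, 0.49, -0.12], 0],
], hand=1)

```text
time: 61.0
position: [0.5203, 0.1819, 0.1399]
orientation: [[0.597, 0.803, -0.0], [0.803, -0.597, 0.0], [0.0, -0.0, -1.0]]
force: [0.6, 1.8, -0.2]
gripper_width: 0.0001
grasp_force: 0.0
```

Emit:
drive_tool([
  [[-0.1, 0.05, 0], 0],
  [[-0.2, 0.1, 0], 0],
  [[-0.3, 0.15, 0], 0],
  [[-0.4, 0.2, 0], 0],
  [[-0.55, 0.3, 0], 0],
  [[-0.7, 0.4, 0], 0],
  [[-0.88, 0.49, 0], 0],
  [[-0.88, 0.49, 0], 0],
  [[-0.88, 0.49, 0], 0],
  [[-0.88, 0.49, 0], 0],
])

```text
time: 62.25
position: [0.5005, 0.0321, 0.1401]
orientation: [[0.597, 0.803, 0.0], [0.803, -0.597, 0.0], [0.0, -0.0, -1.0]]
force: [-0.1, 0.6, -0.4]
gripper_width: 0.0004
grasp_force: 0.0
```

Run:
```python
from h import *
t=snap("top","t11");s=snap("scene","s11")
for k in "LR":
    uv=proj("top",[*gp(k,-.02),.026])[0];q,w=lineloc("top",t,uv,6);print(k,uv.round(1),q.round(1),round(w),((ingauge(*GA[k],plane("top",q,.026)[0])+[.02,0])*1e3).round(1))
a=cv2.resize(t[180:260,120:200],(400,400),interpolation=3);b=cv2.resize(t[190:270,420:500],(400,400),interpolation=3)
cv2.imwrite("pics/r9.png",np.hstack([a,b])[:,:,::-1])
plan(*gp("R",0),.145,-49.1)
```

```text
L [159.9 213.7] [159.1 212.9] 1482 [ 2.7 -0.5]
R [475.  232.2] [475.8 231.9] 607 [ 2.  -0.7]
t 62.35 pos [0.5005 0.032  0.1401] yaw 53.4 w 0.0004 gf 0.0 F [-0.4 -0.8  0.1] q [-21.0, 10.0, 11.0, 116.0, -2.0, 54.0, -45.0]
  shift [-2.0536, 1.956, -0.0332] turn 0.5693
```

View pics/r9.png

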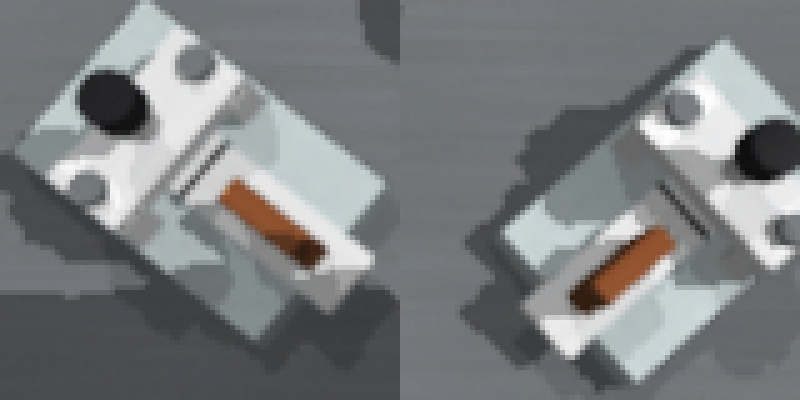

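Both leaves lie straight and centred. The L line, at (160.2,213.9), is within about 1 mm of nominal, and the R line, at (476,231.7), is about 2.5 mm deep, so both are in tolerance. Now pressing the feet down, R first.

Emit:
drive_tool([
  [[-0.1, 0.1, 0], 0],
  [[-0.25, 0.25, 0], 0],
  [[-0.4, 0.4, 0], 0],
  [[-0.55, 0.55, 0], 0],
  [[-0.7, 0.7, 0], 0],
  [[-0.85, 0.85, 0], 0],
  [[-1, 0.96, 0], 0],
  [[-1, 0.96, 0], 0],
  [[-1, 0.96, 0], 0],
  [[-1, 0.96, 0], 0],
])

```text
time: 63.6
position: [0.5265, -0.1738, 0.1401]
orientation: [[0.596, 0.803, -0.0], [0.803, -0.596, 0.0], [0.0, -0.0, -1.0]]
force: [-0.4, 0.4, -0.5]
gripper_width: 0.0007
grasp_force: 0.0
```

Emit:
drive_tool([
  [[-0.1, 0.1, 0], 0],
  [[-0.25, 0.25, 0], 0],
  [[-0.4, 0.4, 0], 0],
  [[-0.55, 0.55, 0], 0],
  [[-0.7, 0.7, 0], 0],
  [[-0.85, 0.85, 0], 0],
  [[-1, 0.96, 0], 0],
  [[-1, 0.96, 0], 0],
  [[-1, 0.96, 0], 0],
  [[-1, 0.96, 0], 0],
])

```text
time: 64.85
position: [0.5527, -0.3798, 0.1401]
orientation: [[0.596, 0.803, 0.0], [0.803, -0.596, 0.001], [0.001, -0.0, -1.0]]
force: [-1.4, -0.0, 0.4]
gripper_width: 0.0008
grasp_force: 0.0
```

Run:
```python
from h import *
plan(.5525,-.3892,.078,53.4)
```

```text
t 64.85 pos [ 0.5527 -0.3798  0.1401] yaw 53.4 w 0.0008 gf 0.0 F [-1.4 -0.   0.4] q [13.0, 26.0, 22.0, 95.0, -11.0, 61.0, 2.0]
  shift [-0.0509, 0.0364, 0.4141] turn 0.0
```

Emit:
drive_tool([
  [[-0.05, 0.036, 0.1], 0],
  [[-0.05, 0.036, 0.2], 0],
  [[-0.05, 0.036, 0.3], 0],
  [[-0.05, 0.036, 0.36], 0],
  [[-0.05, 0.036, 0.4], 0],
  [[-0.05, 0.036, 0.42], 0],
  [[-0.05, 0.036, 0.44], 0],
  [[-0.05, 0.036, 0.46], 0],
  [[-0.05, 0.036, 0.475], 0],
  [[-0.05, 0.036, 0.475], 0],
])

```text
time: 66.1
position: [0.5521, -0.3905, 0.0687]
orientation: [[0.597, 0.802, 0.0], [0.802, -0.597, -0.0], [-0.0, 0.0, -1.0]]
force: [-0.5, -0.8, 0.4]
gripper_width: 0.0002
grasp_force: 0.0
```

Emit:
drive_tool([
  [[0, 0, 0.001], 0],
  [[0, 0, 0.003], 0],
  [[0, 0, 0.004], 0],
  [[0, 0, 0.006], 0],
  [[0, 0, 0.007], 0],
  [[0, 0, 0.008], 0],
  [[0, 0, 0.01], 0],
  [[0, 0, 0.012], 0],
  [[0, 0, 0.013], 0],
  [[0, 0, 0.013], 0],
])

```text
time: 67.35
position: [0.5521, -0.3905, 0.0669]
orientation: [[0.597, 0.802, 0.0], [0.802, -0.597, 0.0], [0.0, 0.0, -1.0]]
force: [-0.7, 0.6, 2.6]
gripper_width: 0.0005
grasp_force: 1.3
```

Emit:
drive_tool([
  [[0, 0, 0.001], 0],
  [[0, 0, 0.002], 0],
  [[0, 0, 0.003], 0],
  [[0, 0, 0.004], 0],
  [[0, 0, 0.005], 0],
  [[0, 0, 0.006], 0],
  [[0, 0, 0.007], 0],
  [[0, 0, 0.008], 0],
  [[0, 0, 0.008], 0],
  [[0, 0, 0.008], 0],
])

```text
time: 68.6
position: [0.552, -0.3906, 0.0657]
orientation: [[0.597, 0.802, 0.0], [0.802, -0.597, -0.0], [0.0, 0.0, -1.0]]
force: [0.4, 0.2, 4.9]
gripper_width: 0.0004
grasp_force: 2.2
```

Emit:
drive_tool([
  [[0, 0, 0.001], 0],
  [[0, 0, 0.002], 0],
  [[0, 0, 0.003], 0],
  [[0, 0, 0.004], 0],
  [[0, 0, 0.005], 0],
  [[0, 0, 0.006], 0],
  [[0, 0, 0.007], 0],
  [[0, 0, 0.008], 0],
  [[0, 0, 0.008], 0],
  [[0, 0, 0.008], 0],
])

```text
time: 69.85
position: [0.5521, -0.3905, 0.0645]
orientation: [[0.597, 0.802, 0.0], [0.802, -0.597, 0.0], [0.0, 0.0, -1.0]]
force: [0.6, 0.7, 5.3]
gripper_width: 0.0005
grasp_force: 2.7
```

Run:
```python
from h import *
plan(.5525,-.3892,.0645,53.4)
# knob heights from the saved scene pictures: top-edge row of dark blob
for f,cs in(("scene0",[(224,193),(428,338),(281,274)]),("s11",[(224,193),(428,338),(281,274)])):
    g=cv2.imread(f"pics/{f}.png").max(2)
    for x,y in cs:
        w=g[y-16:y+16,x-12:x+12]<55;k,l,s,ce=cv2.connectedComponentsWithStats(w.astype(np.uint8));i=1+s[1:,4].argmax();print(f,(ce[i]+[x-12,y-16]).round(2),s[i,1]+y-16,s[i,4])
for k in"RLM": print(k,(proj("scene",[*gp(k,0),.104])-proj("scene",[*gp(k,0),.094]))[0])
```

```text
t 69.85 pos [ 0.5521 -0.3905  0.0645] yaw 53.3 w 0.0005 gf 2.7 F [0.6 0.7 5.3] q [15.0, 31.0, 20.0, 98.0, -13.0, 53.0, 4.0]
  shift [0.0088, -0.003, 0.0002] turn -0.0005
scene0 [224.02 192.25] 188 57
scene0 [428.18 337.68] 331 129
scene0 [280.84 274.28] 269 94
s11 [223.64 190.74] 187 58
s11 [429.07 334.85] 328 144
s11 [280.61 272.48] 267 95
R [-0.43906131 -2.72365356]
L [ 0.69484307 -3.02090421]
M [-0.233933   -2.96457952]
```

Emit:
drive_tool([
  [[0, 0, -0.05], 0],
  [[0, 0, -0.15], 0],
  [[0, 0, -0.3], 0],
  [[0, 0, -0.45], 0],
  [[0, 0, -0.53], 0],
  [[0.1, -0.1, -0.53], 0],
  [[0.25, -0.22, -0.53], 0],
  [[0.4, -0.32, -0.53], 0],
  [[0.5, -0.4, -0.53], 0],
  [[0.5, -0.4, -0.53], 0],
])

```text
time: 71.1
position: [0.5488, -0.2925, 0.1438]
orientation: [[0.596, 0.803, -0.0], [0.803, -0.596, 0.001], [0.0, -0.001, -1.0]]
force: [-0.3, -0.4, -0.2]
gripper_width: 0.0005
grasp_force: 0.0
```

Emit:
drive_tool([
  [[0.1, -0.1, 0], 0],
  [[0.25, -0.2, 0], 0],
  [[0.4, -0.3, 0], 0],
  [[0.55, -0.4, 0], 0],
  [[0.7, -0.5, 0], 0],
  [[0.85, -0.65, 0], 0],
  [[1, -0.76, 0], 0],
  [[1, -0.76, 0], 0],
  [[1, -0.76, 0], 0],
  [[1, -0.76, 0], 0],
])

```text
time: 72.35
position: [0.5468, -0.1072, 0.144]
orientation: [[0.599, 0.801, -0.0], [0.801, -0.599, -0.0], [-0.0, 0.0, -1.0]]
force: [-0.7, -0.3, -0.5]
gripper_width: 0.0004
grasp_force: 0.0
```

Emit:
drive_tool([
  [[0.1, -0.1, 0], 0],
  [[0.25, -0.2, 0], 0],
  [[0.4, -0.3, 0], 0],
  [[0.55, -0.4, 0], 0],
  [[0.7, -0.5, 0], 0],
  [[0.85, -0.65, 0], 0],
  [[1, -0.76, 0], 0],
  [[1, -0.76, 0], 0],
  [[1, -0.76, 0], 0],
  [[1, -0.76, 0], 0],
])

```text
time: 73.6
position: [0.5453, 0.081, 0.144]
orientation: [[0.599, 0.801, 0.0], [0.801, -0.599, -0.0], [-0.0, 0.0, -1.0]]
force: [0.1, -0.3, 0.1]
gripper_width: 0.0005
grasp_force: 0.0
```

Run:
```python
from h import *
s=snap("scene","s12");g=s.max(2)
for x,y in[(224,193),(428,338),(281,274)]:
        w=g[y-16:y+16,x-12:x+12]<55;k,l,st,ce=cv2.connectedComponentsWithStats(w.astype(np.uint8));i=1+st[1:,4].argmax();print((ce[i]+[x-12,y-16]).round(2),st[i,4])
plan(*gp("L",0),.0785,53.4)
```

```text
[224.16 193.72] 58
[429.12 334.97] 147
[280.62 272.42] 97
t 73.65 pos [0.5452 0.0812 0.144 ] yaw 53.2 w 0.0005 gf 0.0 F [-0.6  0.3  0.7] q [-25.0, 14.0, 12.0, 110.0, -4.0, 56.0, -49.0]
  shift [1.7707, -1.0175, 0.4365] turn -0.001
```

Emit:
drive_tool([
  [[0.1, -0.06, 0], 0],
  [[0.25, -0.15, 0], 0],
  [[0.4, -0.25, 0], 0],
  [[0.55, -0.35, 0], 0],
  [[0.7, -0.43, 0], 0],
  [[0.85, -0.5, 0], 0],
  [[0.9, -0.51, 0], 0],
  [[0.9, -0.51, 0], 0],
  [[0.9, -0.51, 0], 0],
  [[0.9, -0.51, 0], 0],
])

```text
time: 74.9
position: [0.5646, 0.2354, 0.1442]
orientation: [[0.598, 0.801, 0.0], [0.801, -0.598, -0.0], [0.0, 0.0, -1.0]]
force: [1.6, 0.9, -0.1]
gripper_width: 0.0008
grasp_force: 0.0
```

Emit:
drive_tool([
  [[0.1, -0.06, 0], 0],
  [[0.25, -0.15, 0], 0],
  [[0.4, -0.25, 0], 0],
  [[0.55, -0.35, 0], 0],
  [[0.7, -0.43, 0], 0],
  [[0.85, -0.5, 0], 0],
  [[0.87, -0.51, 0], 0],
  [[0.87, -0.51, 0], 0],
  [[0.87, -0.51, 0], 0],
  [[0.87, -0.51, 0], 0],
])

```text
time: 76.15
position: [0.5813, 0.386, 0.1443]
orientation: [[0.598, 0.801, 0.0], [0.801, -0.598, 0.0], [0.0, 0.0, -1.0]]
force: [-0.4, 1.0, -0.4]
gripper_width: 0.0005
grasp_force: 0.0
```

Run:
```python
from h import *
plan(*gp("L",0),.07,53.4)
```

```text
t 76.15 pos [0.5813 0.386  0.1443] yaw 53.3 w 0.0005 gf 0.0 F [-0.4  1.  -0.4] q [-44.0, 28.0, 7.0, 90.0, -3.0, 62.0, -73.0]
  shift [-0.0007, 0.0065, 0.4951] turn -0.0008
```

Emit:
drive_tool([
  [[0, 0.006, 0.1], 0],
  [[0, 0.006, 0.2], 0],
  [[0, 0.006, 0.3], 0],
  [[0, 0.006, 0.38], 0],
  [[0, 0.006, 0.42], 0],
  [[0, 0.006, 0.435], 0],
  [[0, 0.006, 0.45], 0],
  [[0, 0.006, 0.465], 0],
  [[0, 0.006, 0.48], 0],
  [[0, 0.006, 0.495], 0],
])

```text
time: 77.4
position: [0.582, 0.3863, 0.07]
orientation: [[0.597, 0.802, 0.001], [0.802, -0.597, 0.001], [0.001, 0.0, -1.0]]
force: [-0.7, 0.3, 2.9]
gripper_width: 0.0
grasp_force: 1.8
```

Emit:
drive_tool([
  [[0, 0, 0.003], 0],
  [[0, 0, 0.006], 0],
  [[0, 0, 0.009], 0],
  [[0, 0, 0.012], 0],
  [[0, 0, 0.015], 0],
  [[0, 0, 0.018], 0],
  [[0, 0, 0.02], 0],
  [[0, 0, 0.022], 0],
  [[0, 0, 0.024], 0],
  [[0, 0, 0.024], 0],
])

```text
time: 78.65
position: [0.5818, 0.3861, 0.0662]
orientation: [[0.597, 0.802, 0.0], [0.802, -0.597, 0.0], [0.0, -0.0, -1.0]]
force: [1.9, 1.6, 4.0]
gripper_width: 0.0004
grasp_force: 2.0
```

Emit:
drive_tool([
  [[0, 0, 0.001], 0],
  [[0, 0, 0.002], 0],
  [[0, 0, 0.003], 0],
  [[0, 0, 0.005], 0],
  [[0, 0, 0.007], 0],
  [[0, 0, 0.009], 0],
  [[0, 0, 0.011], 0],
  [[0, 0, 0.013], 0],
  [[0, 0, 0.013], 0],
  [[0, 0, 0.013], 0],
])

```text
time: 79.9
position: [0.5818, 0.3861, 0.0642]
orientation: [[0.597, 0.802, 0.0], [0.802, -0.597, 0.0], [0.0, -0.0, -1.0]]
force: [1.7, 1.2, 5.3]
gripper_width: 0.0003
grasp_force: 2.6
```

Emit:
drive_tool([
  [[0, 0, -0.05], 0],
  [[0, 0, -0.15], 0],
  [[0, 0, -0.3], 0],
  [[0, 0, -0.45], 0],
  [[0, 0, -0.53], 0],
  [[-0.1, 0.1, -0.53], 0],
  [[-0.25, 0.22, -0.53], 0],
  [[-0.4, 0.32, -0.53], 0],
  [[-0.5, 0.4, -0.53], 0],
  [[-0.6, 0.4, -0.53], 0],
])

```text
time: 81.15
position: [0.5763, 0.2761, 0.1436]
orientation: [[0.599, 0.801, 0.0], [0.801, -0.599, -0.0], [-0.0, 0.0, -1.0]]
force: [-0.1, 0.4, 0.1]
gripper_width: 0.0006
grasp_force: 0.0
```

Emit:
drive_tool([
  [[-0.1, 0.1, 0], 0],
  [[-0.25, 0.2, 0], 0],
  [[-0.4, 0.3, 0], 0],
  [[-0.55, 0.4, 0], 0],
  [[-0.7, 0.5, 0], 0],
  [[-0.85, 0.65, 0], 0],
  [[-1, 0.6, 0], 0],
  [[-1, 0.6, 0], 0],
  [[-1, 0.6, 0], 0],
  [[-1, 0.6, 0], 0],
])

```text
time: 82.4
position: [0.5591, 0.1046, 0.1437]
orientation: [[0.597, 0.803, 0.0], [0.803, -0.597, 0.0], [0.0, 0.0, -1.0]]
force: [0.1, -0.1, -0.0]
gripper_width: 0.0006
grasp_force: 0.0
```

Emit:
drive_tool([
  [[-0.1, 0.1, 0], 0],
  [[-0.25, 0.2, 0], 0],
  [[-0.4, 0.3, 0], 0],
  [[-0.55, 0.4, 0], 0],
  [[-0.6, 0.4, 0], 0],
  [[-0.6, 0.4, 0], 0],
  [[-0.6, 0.4, 0], 0],
  [[-0.6, 0.4, 0], 0],
  [[-0.6, 0.4, 0], 0],
  [[-0.6, 0.4, 0], 0],
])

```text
time: 83.65
position: [0.5531, -0.0039, 0.1437]
orientation: [[0.597, 0.802, -0.0], [0.802, -0.597, 0.0], [0.0, -0.0, -1.0]]
force: [-0.5, 0.1, 0.8]
gripper_width: 0.0007
grasp_force: 0.0
```

Run:
```python
from h import *
plan(.5,0,.14,53)
s=snap("scene","s13");g=s.max(2);t=snap("top","t13")
for x,y in[(224,193),(428,338),(281,274)]:
        w=g[y-16:y+16,x-12:x+12]<55;k,l,st,ce=cv2.connectedComponentsWithStats(w.astype(np.uint8));i=1+st[1:,4].argmax();print((ce[i]+[x-12,y-16]).round(2),st[i,4])
o=cv2.imread("pics/t11.png")[:,:,::-1]
for k,uv in(("L",(160.2,213.9)),("R",(476,231.7))):
    q,w=lineloc("top",t,uv,2.5);q0,w0=lineloc("top",o,uv,2.5);print(k,"before",q0.round(2),round(w0),"now",q.round(2),round(w),((ingauge(*GA[k],plane("top",q,.026)[0])+[.02,0])*1e3).round(1))
```

```text
t 83.65 pos [ 0.5531 -0.0039  0.1437] yaw 53.3 w 0.0007 gf 0.0 F [-0.5  0.1  0.8] q [-18.0, 14.0, 14.0, 110.0, -4.0, 56.0, -39.0]
  shift [-0.1906, -0.2991, 0.0246] turn 0.0018
[224.05 193.71] 56
[428.02 338.73] 137
[280.59 272.52] 94
L before [159.89 213.91] 428 now [159.89 214.15] 219 [-0.8  0.7]
R before [476.22 231.66] 214 now [476.28 231.67] 172 [ 3.1 -1.1]
```

Run:
```python
from h import *
s=cv2.imread("pics/s13.png")[:,:,::-1].copy();t=cv2.imread("pics/t13.png")[:,:,::-1].copy()
q,w=lineloc("scene",s,(232.5,210.6),2.5);print(q,w);a,_=lineloc("top",t,(476.2,231.7),2.5)
x,r=tri(a,q);print("line",x.round(4),round(r,4),"in R",((ingauge(*GA["R"],x)+[.02,0])*1e3).round(1))
for (u,v) in (((492.4,220.2),(224,192.2)),): x,r=tri(u,v);print("knob",x.round(4),(ingauge(*GA["R"],x)*1e3).round(1))
def dark(im,x,y):
    g=im.max(2);w=g[y-14:y+14,x-14:x+14]<55;k,l,st,ce=cv2.connectedComponentsWithStats(w.astype(np.uint8));i=1+st[1:,4].argmax();return ce[i]+[x-14,y-14]
u=dark(t,491,221);v=dark(s,224,194);x,r=tri(u,v);print("knob now",u,v,x.round(4),(ingauge(*GA["R"],x)*1e3).round(1))
print("top-only knob",(ingauge(*GA["R"],plane("top",u,.092)[0])*1e3).round(1),"scene-only",(ingauge(*GA["R"],plane("scene",v,.092)[0])*1e3).round(1))
# bar front edge top (z .061), seen in top
ctr=(np.array([(447,47),(603,225),(345,460),(194,267)])+.5)/6-.5+np.array((410,190))
for z in (.061,):
    for p in([637-400,125],[772-400,270]): print("bar front corner",(ingauge(*GA["R"],plane("top",(np.array(p)+.5)/5-.5+[420,190],z)[0])*1e3).round(1))
```

```text
[232.51369863 210.97945205] 146.0
line [ 0.5386 -0.3759  0.028 ] 0.0028 in R [ 0.2 -0.9]
knob [ 0.5513 -0.3877  0.0996] [-2.6  1. ]
knob now [491.31531532 220.87387387] [224.05357143 193.71428571] [ 0.5513 -0.3879  0.0938] [-2.4  0.9]
top-only knob [-0.3  0.7] scene-only [-2.9 -1. ]
bar front corner [-19.9  45.2]
bar front corner [-18.7 -44.7]
```

```bash
python3 -c "
from plant import manip
print(manip.hand_in())"
```

```text
the job is handed in; nothing more can be done
None
```

I put both blades into gauges of their own, lowered the feet onto them, raised the empty middle gauge's foot fully and handed the job in at about 84 s; the hand-in gave no verdict, and by the cameras the left blade's line is within about 1 mm and the right one's about 3 mm deep (limit 6 mm).

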